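# Restock the spice rack and park the scrapers at the cooking station

## Task

Set the cooking station up for service. Try the cap of every spare spice jar that stands loose on the worktop and twist any loose cap fully tight, and only then stand that jar upright in an empty place of the wire jar rack, until no spare is left. Also take both washed scrapers from the draining tray and slide each one, blade down and fully home, into an empty slot of the white block. Leave the jars already in the rack, the scraper already in the block, the pepper shaker and the garlic where they are.

Things in the scene. Friction and masses are not known exactly. Their poses are not given: they have to be found in the camera images.
- jar_rack: fixed steel wire jar rack 160 x 234 mm (x, y). Six places: 1, 2, 3 at x -37 mm and y -74, 0, 74 mm in its frame, 4, 5, 6 at x +37 mm, same y; one or two are taken. Tray floor 6 mm above the worktop; wires, tops at 45 mm, frame a 54 mm square opening over each place. Origin mid underside; turned up to 0.12 rad
- shelved_1: glass spice jar: round body 48 mm diameter, 64 mm high, then a black ribbed twist cap 41 mm diameter, 20 mm high (84 mm in all), 0.23 kg; origin at the centre of its underside, z up its axis. If present it already stands in place 1 of the rack, cap tight; leave it
- shelved_2: glass spice jar: round body 48 mm diameter, 64 mm high, then a black ribbed twist cap 41 mm diameter, 20 mm high (84 mm in all), 0.23 kg; origin at the centre of its underside, z up its axis. If present it already stands in place 2 of the rack, cap tight; leave it
- shelved_3: glass spice jar: round body 48 mm diameter, 64 mm high, then a black ribbed twist cap 41 mm diameter, 20 mm high (84 mm in all), 0.23 kg; origin at the centre of its underside, z up its axis. If present it already stands in place 3 of the rack, cap tight; leave it
- shelved_4: glass spice jar: round body 48 mm diameter, 64 mm high, then a black ribbed twist cap 41 mm diameter, 20 mm high (84 mm in all), 0.23 kg; origin at the centre of its underside, z up its axis. If present it already stands in place 4 of the rack, cap tight; leave it
- shelved_5: glass spice jar: round body 48 mm diameter, 64 mm high, then a black ribbed twist cap 41 mm diameter, 20 mm high (84 mm in all), 0.23 kg; origin at the centre of its underside, z up its axis. If present it already stands in place 5 of the rack, cap tight; leave it
- shelved_6: glass spice jar: round body 48 mm diameter, 64 mm high, then a black ribbed twist cap 41 mm diameter, 20 mm high (84 mm in all), 0.23 kg; origin at the centre of its underside, z up its axis. If present it already stands in place 6 of the rack, cap tight; leave it
- spare_1: spare glass spice jar: round body 48 mm diameter, 64 mm high, then a black ribbed twist cap 41 mm diameter, 20 mm high (84 mm in all), 0.23 kg; origin at the centre of its underside, z up its axis, red mark on the shoulder along its x. If present it stands on the worktop in front of the racks; some have loose caps. It may be lifted by its cap
- cap_1 (a joint): twist cap of spare_1 (64 to 84 mm above the jar's origin). 0 = tight, at a hard stop, red marks of cap and shoulder in line; loose ones start at 0.4 to 1.0 rad (limit 1.1). Grows anticlockwise seen from above: turn clockwise to tighten. Drag 0.012 N m, less than the jar's grip on the worktop; no spring
- spare_2: spare glass spice jar: round body 48 mm diameter, 64 mm high, then a black ribbed twist cap 41 mm diameter, 20 mm high (84 mm in all), 0.23 kg; origin at the centre of its underside, z up its axis, red mark on the shoulder along its x. If present it stands on the worktop in front of the racks; some have loose caps. It may be lifted by its cap
- cap_2 (a joint): twist cap of spare_2 (64 to 84 mm above the jar's origin). 0 = tight, at a hard stop, red marks of cap and shoulder in line; loose ones start at 0.4 to 1.0 rad (limit 1.1). Grows anticlockwise seen from above: turn clockwise to tighten. Drag 0.012 N m, less than the jar's grip on the worktop; no spring
- spare_3: spare glass spice jar: round body 48 mm diameter, 64 mm high, then a black ribbed twist cap 41 mm diameter, 20 mm high (84 mm in all), 0.23 kg; origin at the centre of its underside, z up its axis, red mark on the shoulder along its x. If present it stands on the worktop in front of the racks; some have loose caps. It may be lifted by its cap
- cap_3 (a joint): twist cap of spare_3 (64 to 84 mm above the jar's origin). 0 = tight, at a hard stop, red marks of cap and shoulder in line; loose ones start at 0.4 to 1.0 rad (limit 1.1). Grows anticlockwise seen from above: turn clockwise to tighten. Drag 0.012 N m, less than the jar's grip on the worktop; no spring
- spare_4: spare glass spice jar: round body 48 mm diameter, 64 mm high, then a black ribbed twist cap 41 mm diameter, 20 mm high (84 mm in all), 0.23 kg; origin at the centre of its underside, z up its axis, red mark on the shoulder along its x. If present it stands on the worktop in front of the racks; some have loose caps. It may be lifted by its cap
- cap_4 (a joint): twist cap of spare_4 (64 to 84 mm above the jar's origin). 0 = tight, at a hard stop, red marks of cap and shoulder in line; loose ones start at 0.4 to 1.0 rad (limit 1.1). Grows anticlockwise seen from above: turn clockwise to tighten. Drag 0.012 N m, less than the jar's grip on the worktop; no spring
- block: fixed white plastic block 130 x 166 x 70 mm (x, y, z), three upright slots open at the top, along its x, at y -52, 0, 52 mm (slots 1, 2, 3), each 105 x 6 mm, floor 10 mm above the worktop, mouth chamfered 2 mm; one is taken. Origin mid underside; turned up to 0.25 rad. Right of the jar rack with the draining tray left, or the reverse
- parked_1: hand scraper: steel blade 100 x 3 mm, 80 mm high, under a black handle 104 x 24 x 26 mm along its top edge (handle centre 91 mm over the blade's lower edge); 0.2 kg; origin mid lower edge of the blade, x along its width, y through its thickness, z up to the handle. If present it is already parked in slot 1; leave it
- parked_2: hand scraper: steel blade 100 x 3 mm, 80 mm high, under a black handle 104 x 24 x 26 mm along its top edge (handle centre 91 mm over the blade's lower edge); 0.2 kg; origin mid lower edge of the blade, x along its width, y through its thickness, z up to the handle. If present it is already parked in slot 2; leave it
- parked_3: hand scraper: steel blade 100 x 3 mm, 80 mm high, under a black handle 104 x 24 x 26 mm along its top edge (handle centre 91 mm over the blade's lower edge); 0.2 kg; origin mid lower edge of the blade, x along its width, y through its thickness, z up to the handle. If present it is already parked in slot 3; leave it
- drainer: fixed aluminium draining tray 130 x 150 mm (x, y), floor 4 mm above the worktop, rim 18 mm high; two pairs of wire hoops, 60 mm high and 80 mm wide, 66 mm apart in y, hold two scrapers upright (7 mm between the hoops of a pair). Origin mid underside; turned up to 0.25 rad
- washed_1: hand scraper: steel blade 100 x 3 mm, 80 mm high, under a black handle 104 x 24 x 26 mm along its top edge (handle centre 91 mm over the blade's lower edge); 0.2 kg; origin mid lower edge of the blade, x along its width, y through its thickness, z up to the handle. Washed: starts blade down in the draining tray, width along the tray's x, leaning up to 0.1 rad
- washed_2: hand scraper: steel blade 100 x 3 mm, 80 mm high, under a black handle 104 x 24 x 26 mm along its top edge (handle centre 91 mm over the blade's lower edge); 0.2 kg; origin mid lower edge of the blade, x along its width, y through its thickness, z up to the handle. Washed: starts blade down in the draining tray, width along the tray's x, leaning up to 0.1 rad
- pepper: steel shaker, 55 mm diameter, 86 mm tall, loose, near the front edge; origin at its underside; leave it
- garlic_bulb: garlic bulb, 60 mm, loose, near the front edge; origin at its underside; leave it

How it is judged:
By the outcome, as a careful person would: the job done as asked, in the order asked, and still so for the second after the job is handed in, with the robot touching nothing.
Of shelved_1, shelved_2, shelved_3, shelved_4, shelved_5, shelved_6 only 1 to 2 are there at a start; the rules pass over those that are not, and their reading is None.
Of spare_1, spare_2, spare_3, spare_4 only 3 to 4 are there at a start; the rules pass over those that are not, and their reading is None.
Of parked_1, parked_2, parked_3 only 1 to 1 are there at a start; the rules pass over those that are not, and their reading is None.
At some moment in a run one of spare_1, spare_2, spare_3, spare_4 may be knocked a few centimetres aside while the robot is not near it.
It also fails if it takes over 210 s, if anything falls off the work surface, if the arm or the gripper's body presses on something with over 40 N, if the wrist force passes 120 N, or if a joint passes its speed limit or range.

## Robot

A 7-joint arm with a two-finger parallel gripper is mounted at the origin on a cart in front of the work surface, level with it; the furniture and walls round the work are solid. World frame = base frame: x ahead of the robot, y to its left, z up, the work surface at z = 0. Lengths are in m, angles in rad, forces in N, time in s.
With the tool pointing down it reaches from about 0.425 to 0.875 m from the base axis. Payload 8.4 kg.
Tool frame: the origin (TCP) lies on the centre line of the jaws, within the pads' length; the fingertips stand 17 mm ahead of it and the grasp point (between the pads) lies 2 mm behind it (arm.tip_extent is the z of the fingertips in the tool frame, in m); z points along the fingers, y is the line along which they close (so a half turn about z gives the same grasp; the last joint's range is limited). The gripper opens to 87 mm and grips with 3 to 60 N. Pads are 19 mm wide; open, the fingers measure 117 mm over their backs; the gripper's body (75 mm by 190 mm) begins 51 mm behind the grasp point.
Start: joints at [-1.396, 0.333, 0.04, 1.465, -0.013, 1.343, -0.059], TCP at [0.176, 0.626, 0.24] pointing down, gripper open.
Joint ranges: [-2.58, 2.58], [-0.38, 2.09], [-1.3, 1.39], [0.25, 2.4], [-1.5, 4.64], [0.08, 2.09], [-2.65, 2.65]. Speed limits (rad/s): [2.22, 2.22, 2.79, 2.79, 3.14, 3.14, 3.14].

## Interface

Orientations are given as a unit quaternion [w, x, y, z].
In Python, from bench import arm gives the robot as it stands.
- The arm moves only by the tool inch_along, called by a JSON object that holds its "api" and its "payload". Schema: {"type":"object","properties":{"offsets":{"type":"object","properties":{"ticks":{"type":"array","items":{"type":"array","items":{"type":"number"},"minItems":5,"maxItems":5},"minItems":1,"maxItems":20}},"additionalProperties":false,"required":["ticks"]},"squeeze":{"type":"number"},"only":{"type":"string"},"quiet":{"type":"boolean"},"lines":{"type":"string"}},"required":["offsets"],"additionalProperties":false}. offsets is an object whose key "ticks" holds a list of rows, 1 to 20 of them, each of 5 numbers: dx, dy, dz in m, then a turn about the tool's z in rad, then the finger opening in m; each row shifts and turns the commanded pose from where the row before left it, along the tool's axes as they then stand; what a row does not reach is not made up. A row lasts 1/12 s, in which the tool goes at most 0.0417 m and 0.125 rad, less where a joint would pass 70% of its speed; a pose out of reach is approached as far as the arm can. The fingers move at their own pace and stop on an object; squeeze is the grip in N (left out, the last holds). Time passes only in rows, so rows that do not move let the fingers close. The tool returns the time, the measured TCP pose, the force, the opening and the grip force at its end. only (a regular expression) keeps the lines of the reply that match it, lines (a string "A,B") keeps lines A to B, and quiet returns only ok. Input that does not fit is refused with a message, and nothing moves.
- arm.read_state(): the state, without advancing time (a new reading comes with each control period).
- arm.get_image(name): name is "scene" or "top" or "wrist"; returns the picture (420x560x3 uint8, red, green, blue); there is no depth.
- arm.camera_model(name): a dict with "fx", "fy", "cx", "cy" (pixels), "R" (3x3) and "t" (3): a world point X has camera coordinates R X + t. Camera axes: x right, y down, z forward; pixel columns grow to the right and rows downward; lengths in m; the calibration is good to about 2 mm. The wrist camera is an equidistant fisheye: a pixel r from the principal point sees the ray r / f radians off the axis. A picture is of the moment at which its call begins: read the wrist's pose just before it. camera_model takes no time and is no camera call; for the wrist camera it gives the pose at the moment of the call.
- arm.finish_job(): hands the job in; it is judged then, once.
The state is a dict: "time": time; "q": joint angles; "joint_vel": joint speeds; "joint_torque": joint torques, N m; "ee_pos": TCP position; "tool_rot": TCP orientation; "contact_force": force on the tool from outside, world axes, zero at the start; "ft_torque": the same for the moment, N m; "grip_width": finger opening in m; "grip_force": force on a finger pad.
Only numpy, scipy, OpenCV 4.12 (cv2) and the standard library are available. Lean on these libraries where they do the work, as an engineer would, in place of code of your own. Each camera call takes 0.05 s, during which the arm holds its last target. There are 200 camera calls.

## Working session

There is one attempt and no reset: what is moved stays moved. The work goes in short steps, Python scripts to look and compute and a tool call to move; the robot and the scene stay as the last step left them, time stands still between calls to the robot, and variables do not carry over. Pictures are saved under pics/ and viewed, at most 14 in all, crops included, and the job is handed in when it is done.

```bash
ls; mkdir -p pics
```

Run:
```python
from bench import arm
import cv2
for n in("top","scene"):
    cv2.imwrite(f"pics/{n}0.png",cv2.cvtColor(arm.get_image(n),cv2.COLOR_RGB2BGR))
    c=arm.camera_model(n);print(n,c)
s=arm.read_state();print(s)
```

```text
bench.py
pics
top {'fx': 463.12843581416877, 'fy': 463.12843581416877, 'cx': 278.6798093989218, 'cy': 213.96263460367837, 'R': array([[-0.02459383, -0.99951461, -0.01912313],
       [-0.9965346 ,  0.02603198, -0.07900077],
       [ 0.07946024,  0.01711393, -0.99669112]]), 't': array([0.089837  , 0.55207177, 1.37575106])}
scene {'fx': 480.5451497425286, 'fy': 480.5451497425286, 'cx': 274.01129799096856, 'cy': 218.4472570359338, 'R': array([[ 0.73118173, -0.6819166 ,  0.01905335],
       [-0.30758091, -0.35447475, -0.8830298 ],
       [ 0.60890661,  0.63979481, -0.46892999]]), 't': array([-0.37472327,  0.25781032,  0.77284119])}
{'time': 0.1, 'q': array([-1.39616673,  0.33383428,  0.03989064,  1.46617594, -0.01339154,
        1.34330553, -0.05850866]), 'joint_vel': array([ 0.00013484, -0.00239865,  0.00138933, -0.00504146,  0.0002645 ,
       -0.0001814 , -0.00113516]), 'joint_torque': array([ 4.19781034e-03, -6.57818341e+01,  1.34003274e+00, -4.04713404e+01,
       -5.97813120e-02,  4.09822469e-02,  1.11051970e-04]), 'ee_pos': array([0.17570169, 0.62538811, 0.23875568]), 'tool_rot': array([-4.42513069e-05,  1.36506543e-01,  9.90638901e-01, -7.27215974e-04]), 'contact_force': array([-0.06547863,  0.13962419,  0.44559296]), 'ft_torque': array([-0.01888494, -0.05603173,  0.04671885]), 'grip_force': 0.0, 'grip_width': 0.0872617664307101}
```

Run:
```python
import cv2
for n in("top","scene"):
    i=cv2.imread(f"pics/{n}0.png");cv2.imwrite(f"pics/{n}0b.png",cv2.resize(i,(800,600),interpolation=cv2.INTER_CUBIC))
```

```text
(no output)
```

View pics/top0b.png

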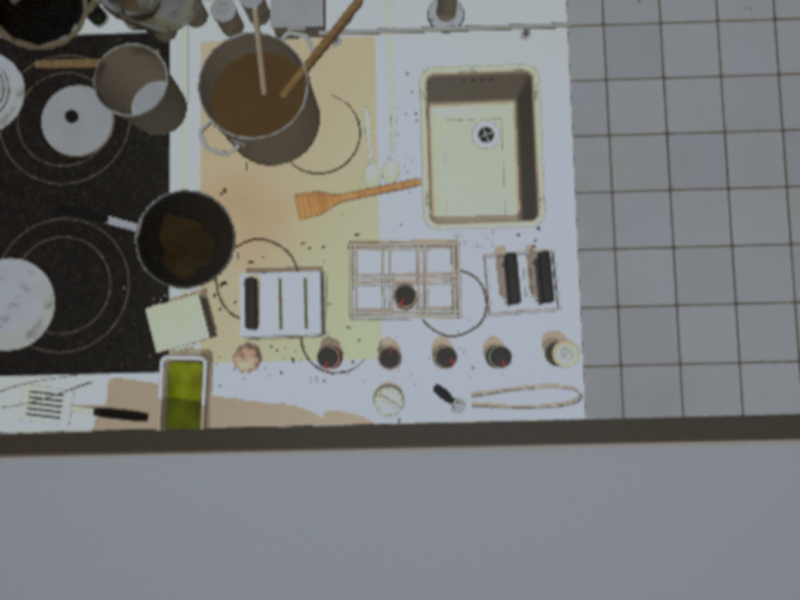

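View pics/scene0b.png

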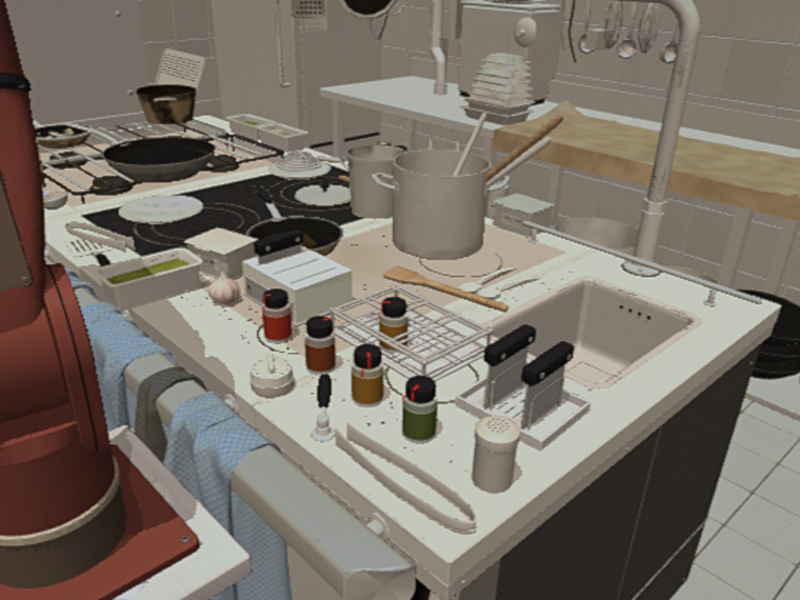

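The top view has block at left (slots x≈252 taken, 280, 306; y≈303), rack in the middle with one jar at (404,294), the drainer at right with two handles (512,278),(544,277), and four spares at (329,356),(390,357),(445,357),(499,356). Pepper is at (563,352) and garlic at (247,357). The scene view confirms all of this.

Create h.py:
```python
import numpy as np,cv2
from scipy.spatial.transform import Rotation as Rn
from bench import arm
def unproj(c,u,v,z,fish=False):
    x,y=(u-c["cx"])/c["fx"],(v-c["cy"])/c["fy"]
    if fish:
        r=np.hypot(x,y);k=np.sin(r)/r if r>1e-9 else 1.;d=np.array([x*k,y*k,np.cos(r)])
    else: d=np.array([x,y,1.])
    R,t=np.array(c["R"]),np.array(c["t"]);C=-R.T@t;w=R.T@d
    return C+w*(z-C[2])/w[2]
def proj(c,X,fish=False):
    p=np.atleast_2d(X)@np.array(c["R"]).T+np.array(c["t"])
    if fish:
        r=np.hypot(p[:,0],p[:,1]);s=np.arctan2(r,p[:,2])/np.maximum(r,1e-9)
        a,b=p[:,0]*s,p[:,1]*s
    else: a,b=p[:,0]/p[:,2],p[:,1]/p[:,2]
    return np.c_[a*c["fx"]+c["cx"],b*c["fy"]+c["cy"]]
def toolR(s=None):
    s=s or arm.read_state();w,x,y,z=s["tool_rot"];return Rn.from_quat([x,y,z,w]).as_matrix()
def togo(target,yaw=None):
    "needed move in tool axes; yaw = world angle of tool y (mod pi)"
    s=arm.read_state();R=toolR(s);d=R.T@(np.array(target)-s["ee_pos"])
    cur=np.arctan2(R[1,1],R[0,1]);t=0
    if yaw is not None: t=-((yaw-cur+np.pi/2)%np.pi-np.pi/2)
    print("tool move",d.round(4),"turn",round(float(t),4),"tooly",round(float(cur),4),"q7",s["q"][6].round(3),"tilt",R[:,2].round(4))
def rect(c,name_z,fish=True,img=None,out=None,x=(.3,.8),y=(-.4,.4),s=.001):
    "orthographic view at height z: col = (y1-Y)/s, row=(x1-X)/s"
    X,Y=np.meshgrid(np.arange(x[1],x[0],-s),np.arange(y[1],y[0],-s),indexing="ij")
    p=proj(c,np.c_[X.ravel(),Y.ravel(),np.full(X.size,name_z)],fish).astype(np.float32)
    r=cv2.remap(img,p[:,0].reshape(X.shape),p[:,1].reshape(X.shape),cv2.INTER_CUBIC)
    if out: cv2.imwrite(out,cv2.cvtColor(r,cv2.COLOR_RGB2BGR))
    return r
```

Run:
```python
from h import *
c=arm.camera_model("top")
k=.7
for n,u,v,z in [("s",329,352,.084),("s",390,353,.084),("s",445,353,.084),("s",499,353,.084),("shelved",404,290,.09),("pep",563,350,.086),("garl",247,357,.05),("w",512,278,.108),("w",544,277,.108),("parked",252,303,.114),("slot",280,303,.07),("slot",306,303,.07),
 ("rack",351,242,.045),("rack",459,241,.045),("rack",349,318,.045),("rack",461,317,.045),("pot",255,100,.15),("sinkfaucet",446,10,.3)]:
    print(n,unproj(c,u*k,v*k,z).round(3))
w=arm.camera_model("wrist");print(w)
```

```text
s [0.459 0.216 0.084]
s [0.454 0.093 0.084]
s [ 0.452 -0.017  0.084]
s [ 0.449 -0.125  0.084]
shelved [0.58  0.062 0.09 ]
pep [ 0.452 -0.252  0.086]
garl [0.454 0.391 0.05 ]
w [ 0.597 -0.153  0.108]
w [ 0.597 -0.216  0.108]
parked [0.56  0.364 0.114]
slot [0.562 0.317 0.07 ]
slot [0.561 0.263 0.07 ]
rack [0.689 0.171 0.045]
rack [ 0.685 -0.055  0.045]
rack [0.529 0.178 0.045]
rack [ 0.525 -0.054  0.045]
pot [0.959 0.347 0.15 ]
sinkfaucet [ 1.05  -0.026  0.3  ]
{'fx': 325.19226210127806, 'fy': 325.19226210127806, 'cx': 283.9030582835927, 'cy': 211.08740598191662, 'R': array([[ 0.26941715,  0.96302261, -0.00135778],
       [ 0.93214601, -0.26042437,  0.25156104],
       [ 0.24190538, -0.06904051, -0.96784048]]), 't': array([-0.64903743, -0.03087964,  0.38864242])}
```

```bash
python3 -c "
from h import *
togo([.55,.06,.36],np.pi/2)
print(toolR().round(3))"
```

```text
tool move [-0.5133 -0.4433 -0.1205] turn -0.2739 tooly 1.2969 q7 -0.059 tilt [-3.0e-04 -1.4e-03 -1.0e+00]
[[-0.963  0.27  -0.   ]
 [ 0.27   0.963 -0.001]
 [-0.    -0.001 -1.   ]]
```

{"api": "inch_along", "payload": {"offsets": {"ticks": [[-0.0302, -0.0261, -0.007, 0, 0.087], [-0.0302, -0.0261, -0.007, 0, 0.087], [-0.0302, -0.0261, -0.007, 0, 0.087], [-0.0302, -0.0261, -0.007, 0, 0.087], [-0.0302, -0.0261, -0.007, 0, 0.087], [-0.0302, -0.0261, -0.007, 0, 0.087], [-0.0302, -0.0261, -0.007, 0, 0.087], [-0.0302, -0.0261, -0.007, 0, 0.087], [-0.0302, -0.0261, -0.007, 0, 0.087], [-0.0302, -0.0261, -0.007, 0, 0.087], [-0.0302, -0.0261, -0.007, 0, 0.087], [-0.0302, -0.0261, -0.007, 0, 0.087], [-0.0302, -0.0261, -0.007, 0, 0.087], [-0.0302, -0.0261, -0.007, 0, 0.087], [-0.0302, -0.0261, -0.007, 0, 0.087], [-0.0302, -0.0261, -0.007, 0, 0.087], [-0.0302, -0.0261, -0.007, 0, 0.087]]}, "squeeze": 20}}

```text
time: 1.52
ee_pos: [0.5506, 0.0579, 0.3589]
tool_rot: [0.0, 0.136, 0.991, 0.0]
contact_force: [1.8, 0.5, -0.2]
grip_width: 0.087
grip_force: 0.0
```

{"api": "inch_along", "payload": {"offsets": {"ticks": [[0, 0, 0, -0.0913, 0.087], [0, 0, 0, -0.0913, 0.087], [0, 0, 0, -0.0913, 0.087], [0, 0, 0, 0, 0.087], [0, 0, 0, 0, 0.087]]}}}

```text
time: 1.93
ee_pos: [0.5499, 0.0598, 0.3583]
tool_rot: [-0.0, 0.001, 1.0, -0.0]
contact_force: [0.7, -0.3, 0.6]
grip_width: 0.087
grip_force: 0.0
```

Run:
```python
from h import *
c=arm.camera_model("wrist");im=arm.get_image("wrist")
np.savez("w1.npz",im=im,**c);togo([.55,.06,.36],np.pi/2)
print(-c["R"].T@c["t"],c["R"].round(3))
cv2.imwrite("pics/w1.png",cv2.resize(im[:,:,::-1],(800,600),interpolation=cv2.INTER_CUBIC))
```

```text
tool move [-0.0001  0.0002 -0.0016] turn -0.003 tooly 1.5678 q7 1.432 tilt [-4.e-04 -1.e-04 -1.e+00]
[0.48135806 0.05969773 0.50260331] [[ 0.002  1.    -0.   ]
 [ 0.968 -0.002  0.251]
 [ 0.251 -0.001 -0.968]]
```

View pics/w1.png

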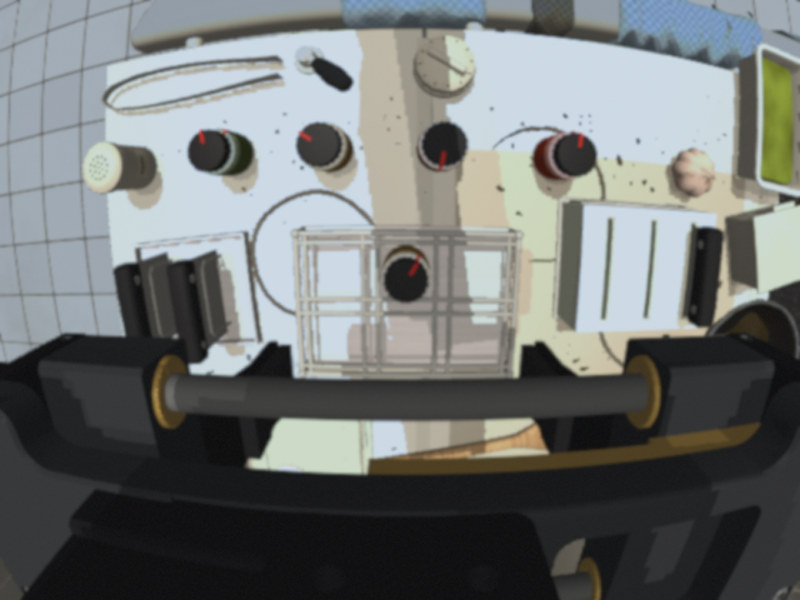

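The wrist view shows all four spares with red marks ((200,137), (305,135), (443,158), (580,140)), plus the rack with its jar at (405,278). The block's free slots are at (608,268) and (650,268), and the scraper handles are at left.

Run:
```python
from h import *
d=np.load("w1.npz");c={k:d[k] for k in d if k!="im"};im=d["im"]
a=rect(c,.045,img=im,x=(.42,.72),y=(-.29,.41));b=rect(c,.070,img=im,x=(.42,.72),y=(-.29,.41))
o=np.vstack([a,b])
for k in range(0,700,50):
    for r in range(0,600,50): o[r,k]=[255,0,0]
cv2.imwrite("pics/r1.png",o[:,:,::-1])
# caps: ortho at z=.084, dark discs
m=rect(c,.084,img=im,x=(.40,.64),y=(-.30,.42),s=.0005)
g=m.max(2);bw=((g<75)|((m[:,:,0].astype(int)-m[:,:,1]>70)&(m[:,:,0]>120))).astype(np.uint8)
bw=cv2.morphologyEx(bw,cv2.MORPH_OPEN,cv2.getStructuringElement(2,(15,15)))
n,l,st,ce=cv2.connectedComponentsWithStats(bw)
for i in range(1,n):
    if st[i,4]>1500: print(ce[i],(.64-ce[i][1]*.0005).round(4),(.42-ce[i][0]*.0005).round(4),st[i]*.5)
```

```text
[112.33934666  13.1483829 ] 0.6334 0.3638 [   0.     0.   130.5   29.  3076.5]
[1236.02263333   87.29635044] 0.5964 -0.198 [  554.5     0.    165.5    98.5 19838. ]
[1098.42577943  112.91158678] 0.5835 -0.1292 [ 540.5   15.    17.5   84.5 2149. ]
[ 85.30440069 154.36236248] 0.5628 0.3773 [  21.   22.   44.  108. 8635.]
[722.5492282  140.02670004] 0.57 0.0587 [ 341.5   50.5   39.    41.5 2397. ]
[ 10.51327434 238.7121291 ] 0.5206 0.4147 [  0.   87.5  15.   53.5 960.5]
[409.04959899 379.28281976] 0.4504 0.2155 [ 183.5  171.5   42.    39.  2369. ]
[1023.9345301  379.1969377] 0.4504 -0.092 [502.  173.5  23.   35.  947. ]
[652.76378676 392.14797794] 0.4439 0.0936 [ 307.5  177.    38.5   38.  2176. ]
[873.99952674 390.29200189] 0.4449 -0.017 [ 419.  177.   39.   38. 2113.]
[1090.31513648  393.07816377] 0.4435 -0.1252 [ 524.5  178.5   43.    38.  2418. ]
```

View pics/r1.png

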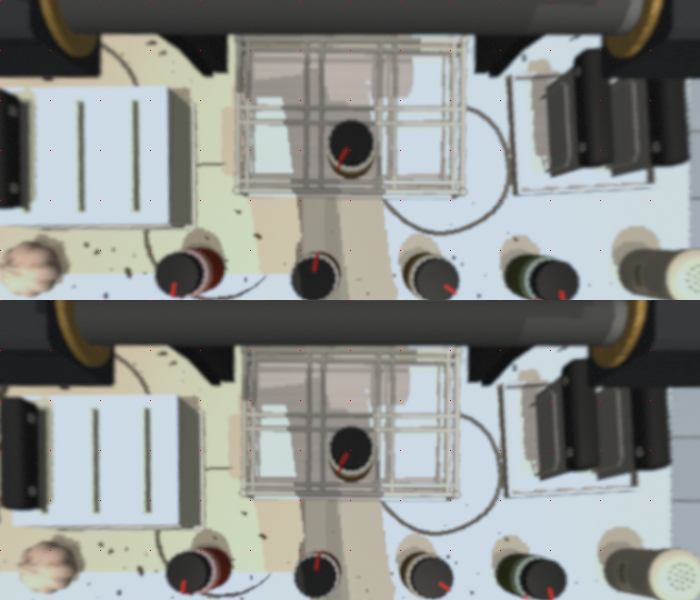

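{"api": "inch_along", "payload": {"offsets": {"ticks": [[0.0177, 0.0057, 0.0347, 0, 0.087], [0.0177, 0.0057, 0.0347, 0, 0.087], [0.0177, 0.0057, 0.0347, 0, 0.087], [0.0177, 0.0057, 0.0347, 0, 0.087], [0.0177, 0.0057, 0.0347, 0, 0.087], [0.0177, 0.0057, 0.0347, 0, 0.087], [0, 0, 0.0, 0.0, 0.087], [0, 0, 0, 0, 0.087]]}}}

```text
time: 2.65
ee_pos: [0.442, 0.0939, 0.149]
tool_rot: [-0.002, 0.0, 1.0, -0.001]
contact_force: [1.2, 0.7, 1.0]
grip_width: 0.0869
grip_force: 0.0
```

```bash
python3 -c "
from h import *
togo([.444,.0936,.084],np.pi/2)
c=arm.camera_model('wrist');im=arm.get_image('wrist');np.savez('w2.npz',im=im,**c)
cv2.imwrite('pics/w2.png',cv2.resize(im[:,:,::-1],(800,600)))"
```

```text
tool move [-0.0023 -0.0002  0.065 ] turn -0.0006 tooly 1.5702 q7 1.26 tilt [-0.0032 -0.0012 -1.    ]
```

View pics/w2.png

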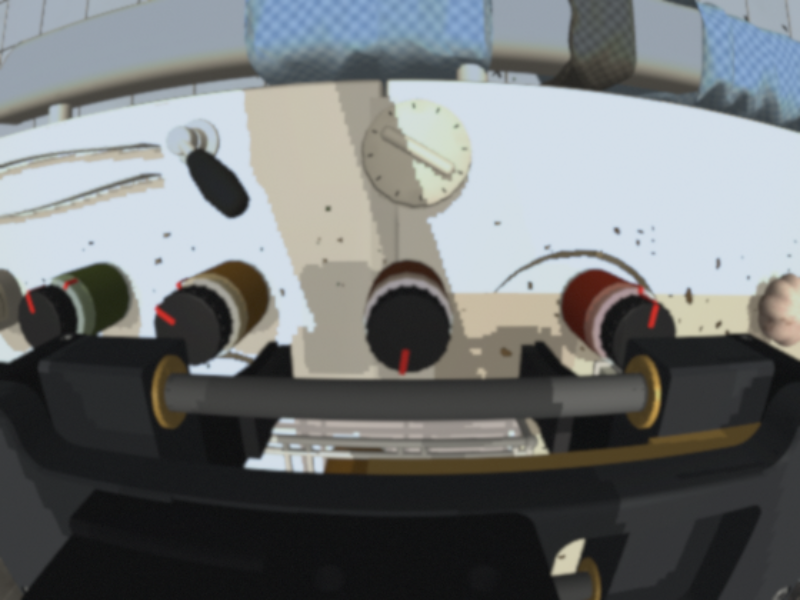

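The view at hover shows cap B at (405,330), centred between the fingers (280 and 535), with the neighbours clear.

{"api": "inch_along", "payload": {"offsets": {"ticks": [[-0.002, 0, 0.022, 0, 0.087], [0, 0, 0.022, 0, 0.087], [0, 0, 0.021, 0, 0.087], [0, 0, 0, 0, 0.035], [0, 0, 0, 0, 0.035], [0, 0, 0, 0, 0.035], [0, 0, 0, 0, 0.035], [0, 0, 0, 0, 0.035], [0, 0, 0, 0, 0.035], [0, 0, 0, 0, 0.035]]}, "squeeze": 20}}

```text
time: 3.53
ee_pos: [0.4462, 0.0941, 0.086]
tool_rot: [0.0, -0.0, 1.0, 0.0]
contact_force: [0.5, -0.4, -0.2]
grip_width: 0.0481
grip_force: 0.0
```

```bash
python3 -c "
from h import *
togo([.444,.0936,.084],np.pi/2);print(arm.read_state()['ft_torque'])"
```

```text
tool move [ 0.0022 -0.0005  0.002 ] turn 0.0001 tooly 1.5709 q7 1.318 tilt [ 9.e-04  6.e-04 -1.e+00]
[-0.01711212  0.03491082 -0.02197104]
```

Still closing; finish closing then twist a first half radian.

{"api": "inch_along", "payload": {"offsets": {"ticks": [[0, 0, 0.001, 0, 0.035], [0, 0, 0, 0, 0.035], [0, 0, 0, 0, 0.035], [0, 0, 0, 0, 0.035], [0, 0, 0, 0.1, 0.035], [0, 0, 0, 0.1, 0.035], [0, 0, 0, 0.1, 0.035], [0, 0, 0, 0.1, 0.035], [0, 0, 0, 0.1, 0.035], [0, 0, 0, 0.1, 0.035]]}}}

```text
time: 4.37
ee_pos: [0.4459, 0.0932, 0.0844]
tool_rot: [0.0, 0.298, 0.955, -0.001]
contact_force: [-0.9, -1.4, 3.9]
grip_width: 0.0406
grip_force: 20.0
```

```bash
python3 -c "
from h import *
togo([.446,.0941,.084],np.pi/2);print(arm.read_state()['ft_torque'])"
```

```text
tool move [0.0005 0.0008 0.0004] turn -0.6052 tooly 0.9656 q7 0.718 tilt [-1.e-04 -1.e-03 -1.e+00]
[-0.67484383  0.11519755  0.08751938]
```

{"api": "inch_along", "payload": {"offsets": {"ticks": [[0, 0, 0, 0.1, 0.035], [0, 0, 0, 0.1, 0.035], [0, 0, 0, 0.1, 0.035], [0, 0, 0, 0.1, 0.035], [0, 0, 0, 0.1, 0.035], [0, 0, 0, 0.1, 0.035], [0, 0, 0, 0, 0.035], [0, 0, 0, 0, 0.035]]}}}

```text
time: 5.03
ee_pos: [0.4457, 0.0934, 0.0844]
tool_rot: [-0.0, 0.564, 0.826, -0.0]
contact_force: [-1.7, -2.7, 4.1]
grip_width: 0.0407
grip_force: 20.0
```

```bash
python3 -c "
from h import *
togo([.446,.0941,.084],np.pi/2);print(arm.read_state()['ft_torque'])"
```

```text
tool move [0.0005 0.0005 0.0004] turn -1.1994 tooly 0.3714 q7 0.128 tilt [-5.e-04 -7.e-04 -1.e+00]
[-0.57521986  0.45114591  0.00175452]
```

{"api": "inch_along", "payload": {"offsets": {"ticks": [[0, 0, 0, 0, 0.055], [0, 0, 0, 0, 0.055], [0, 0, 0, 0, 0.055], [0, 0, 0, -0.12, 0.055], [0, 0, 0, -0.12, 0.055], [0, 0, 0, -0.12, 0.055], [0, 0, 0, -0.12, 0.055], [0, 0, 0, -0.12, 0.055], [0, 0, 0, -0.12, 0.055], [0, 0, 0, -0.12, 0.055], [0, 0, 0, -0.12, 0.055], [0, 0, 0, -0.12, 0.055], [0, 0, 0, -0.12, 0.055], [0, 0, 0, -0.12, 0.055], [0, 0, 0, -0.12, 0.055], [0, 0, 0, -0.12, 0.055], [0, 0, 0, 0, 0.055]]}}}

```text
time: 6.45
ee_pos: [0.4458, 0.0939, 0.0842]
tool_rot: [-0.0, -0.182, 0.983, -0.0]
contact_force: [0.3, -0.1, -0.7]
grip_width: 0.0548
grip_force: 0.0
```

{"api": "inch_along", "payload": {"offsets": {"ticks": [[0, 0, 0, 0, 0.035], [0, 0, 0, 0, 0.035], [0, 0, 0, 0, 0.035], [0, 0, 0, 0, 0.035], [0, 0, 0, 0, 0.035], [0, 0, 0, 0, 0.035]]}}}

```text
time: 6.95
ee_pos: [0.4458, 0.0942, 0.0844]
tool_rot: [-0.0, -0.179, 0.984, 0.0]
contact_force: [-0.6, 2.2, 1.1]
grip_width: 0.0405
grip_force: 20.0
```

```bash
python3 -c "
from h import *
togo([.446,.0941,.084],np.pi/2);s=arm.read_state();print(s['ft_torque'],s['ee_pos'])"
```

```text
tool move [-0.0002 -0.0001  0.0004] turn 0.3595 tooly 1.9303 q7 1.675 tilt [-1.e-04  2.e-04 -1.e+00]
[0.38740312 0.14140747 0.00315165] [0.44578774 0.09415063 0.08437382]
```

Run:
```python
from h import *
d=np.load("w1.npz");c={k:d[k] for k in d if k!="im"};im=d["im"]
a=rect(c,.043,img=im,x=(.51,.70),y=(-.07,.19),s=1/3000)
for k in range(0,780,30):
    for r in range(0,570,30): a[r,k]=[255,0,0]
cv2.imwrite("pics/r2.png",a[:,:,::-1])
```

```text
(no output)
```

View pics/r2.png

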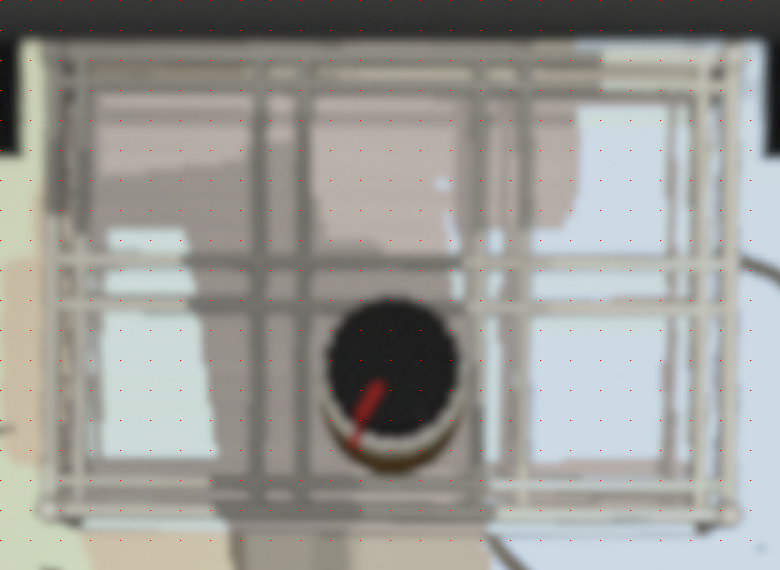

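Rack openings show centred at columns 169/391/613 and rows 176/395, giving x = 0.642/0.569 and y = 0.134/0.0595/-0.014. The 74 mm pitch checks out and the yaw is about 0.

{"api": "inch_along", "payload": {"offsets": {"ticks": [[0, 0, -0.02, 0, 0.035], [0, 0, -0.03, 0, 0.035], [0, 0, -0.035, 0, 0.035], [0, 0, -0.03, 0.12, 0.035], [0, 0, 0, 0.12, 0.035], [0, 0, 0, 0.12, 0.035], [-0.03, 0.006, 0, 0, 0.035], [-0.033, 0.0066, 0, 0, 0.035], [-0.033, 0.0066, 0, 0, 0.035], [-0.033, 0.0066, 0, 0, 0.035], [-0.033, 0.0066, 0, 0, 0.035], [-0.034, 0.0066, 0, 0, 0.035], [0, 0, 0, 0, 0.035], [0, 0, 0, 0, 0.035]]}}}

```text
time: 8.12
ee_pos: [0.6424, 0.1328, 0.1971]
tool_rot: [-0.001, 0.0, 1.0, -0.001]
contact_force: [-0.8, -0.1, -3.2]
grip_width: 0.0403
grip_force: 20.0
```

```bash
python3 -c "
from h import *
togo([.642,.1335,.0904],np.pi/2);print(arm.read_state()['ft_torque'])"
```

```text
tool move [1.000e-04 1.000e-03 1.067e-01] turn -0.0004 tooly 1.5704 q7 1.452 tilt [-0.0027 -0.0029 -1.    ]
[-0.03496554  0.12412929 -0.03304397]
```

{"api": "inch_along", "payload": {"offsets": {"ticks": [[0, 0.001, 0.03, 0, 0.035], [0, 0, 0.025, 0, 0.035], [0, 0, 0.012, 0, 0.035], [0, 0, 0.006, 0, 0.035], [0, 0, 0.006, 0, 0.035], [0, 0, 0.006, 0, 0.035], [0, 0, 0.006, 0, 0.035], [0, 0, 0, 0, 0.035]]}}}

```text
time: 8.78
ee_pos: [0.6416, 0.1339, 0.1079]
tool_rot: [-0.0, -0.0, 1.0, -0.0]
contact_force: [-0.6, 0.2, -2.8]
grip_width: 0.0404
grip_force: 20.0
```

```bash
python3 -c "
from h import *
togo([.642,.1335,.0904],np.pi/2);print(arm.read_state()['ft_torque'])"
```

```text
tool move [-0.0004 -0.0004  0.0175] turn 0.0 tooly 1.5708 q7 1.481 tilt [-4.e-04 -1.e-04 -1.e+00]
[-0.01558097 -0.04152184 -0.06428345]
```

Free in the opening (bottom ~23 mm above worktop, well below wire tops). Set it down and release, then rise for a look.

{"api": "inch_along", "payload": {"offsets": {"ticks": [[0, 0, 0.007, 0, 0.035], [0, 0, 0.006, 0, 0.035], [0, 0, 0.003, 0, 0.035], [0, 0, 0.002, 0, 0.035], [0, 0, 0, 0, 0.035]]}}}

```text
time: 9.2
ee_pos: [0.6426, 0.134, 0.091]
tool_rot: [0.001, 0.0, 1.0, 0.0]
contact_force: [-0.0, 0.2, 2.2]
grip_width: 0.0406
grip_force: 20.0
```

{"api": "inch_along", "payload": {"offsets": {"ticks": [[0, 0, 0, 0, 0.06], [0, 0, 0, 0, 0.06], [0, 0, 0, 0, 0.06], [0, 0, 0, 0, 0.06], [0, 0, -0.02, 0, 0.06], [0, 0, -0.035, 0, 0.06], [0, 0, -0.04, 0, 0.087], [0.02, 0, -0.035, 0, 0.087], [0.04, 0, 0, 0, 0.087], [0.04, 0, 0, 0, 0.087], [0.02, 0, 0, 0, 0.087], [0, 0, 0, 0, 0.087], [0, 0, 0, 0, 0.087]]}}}

```text
time: 10.28
ee_pos: [0.5212, 0.1344, 0.221]
tool_rot: [0.0, -0.001, 1.0, 0.001]
contact_force: [0.4, 0.4, 0.7]
grip_width: 0.0862
grip_force: 0.0
```

Run:
```python
from h import *
c=arm.camera_model("wrist");im=arm.get_image("wrist")
np.savez("w3.npz",im=im,**c);togo([.45,.2155,.084],np.pi/2)
for z in(.084,.09):
    m=rect(c,z,img=im,x=(.40,.70),y=(-.30,.42),s=.0005)
    g=m.max(2);bw=((g<75)|((m[:,:,0].astype(int)-m[:,:,1]>70)&(m[:,:,0]>120))).astype(np.uint8)
    bw=cv2.morphologyEx(bw,cv2.MORPH_OPEN,cv2.getStructuringElement(2,(15,15)))
    n,l,st,ce=cv2.connectedComponentsWithStats(bw)
    for i in range(1,n):
        if 1500<st[i,4]<12000: print(z,(.70-ce[i][1]*.0005).round(4),(.42-ce[i][0]*.0005).round(4),st[i]*.5)
cv2.imwrite("pics/w3.png",cv2.resize(im[:,:,::-1],(800,600),interpolation=cv2.INTER_CUBIC))
```

```text
tool move [0.0722 0.0812 0.1369] turn 0.0006 tooly 1.5714 q7 1.297 tilt [ 1.e-03  9.e-04 -1.e+00]
0.084 0.6313 0.1341 [ 266.5   57.    39.    26.5 1679.5]
0.084 0.4495 0.217 [ 181.5  232.5   42.5   39.  2385. ]
0.084 0.4438 -0.014 [ 412.5  237.5   45.    39.  2614. ]
0.084 0.4467 0.022 [389.  238.   19.   32.5 786. ]
0.084 0.445 -0.0732 [ 475.5  238.    37.5   37.  2024.5]
0.084 0.4426 -0.1208 [ 516.   239.5   52.    38.5 3025. ]
0.09 0.6276 0.134 [ 267.    61.    38.5   26.  1611. ]
0.09 0.4495 0.2152 [ 184.   232.5   41.    38.5 2282. ]
0.09 0.4468 0.0244 [387.  238.   18.5  32.  756.5]
0.09 0.444 -0.0109 [ 410.   238.    44.    37.5 2512.5]
0.09 0.4451 -0.0687 [ 471.   238.5   36.5   36.  1940.5]
0.09 0.4428 -0.1155 [ 511.5  239.5   50.5   37.5 2897.5]
```

View pics/w3.png

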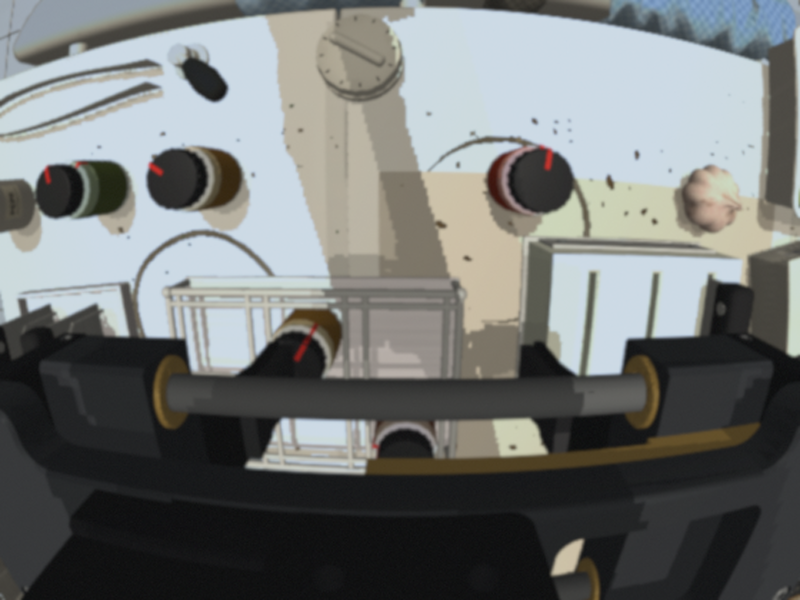

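Jar B stands in place 6 (cap at (405,440)). The other spares are unmoved.

{"api": "inch_along", "payload": {"offsets": {"ticks": [[0.018, 0.0203, 0.017, 0, 0.065], [0.018, 0.0203, 0.017, 0, 0.065], [0.018, 0.0203, 0.017, 0, 0.065], [0.018, 0.0203, 0.017, 0, 0.065], [0, 0, 0, 0, 0.065], [0, 0, 0, 0, 0.065]]}}}

```text
time: 10.83
ee_pos: [0.4495, 0.2159, 0.1513]
tool_rot: [-0.001, -0.001, 1.0, -0.001]
contact_force: [-0.5, -0.3, 0.5]
grip_width: 0.0658
grip_force: 0.0
```

```bash
python3 -c "
from h import *
togo([.4495,.216,.0845],np.pi/2)"
```

```text
tool move [-0.0001  0.0002  0.0668] turn 0.0023 tooly 1.5731 q7 1.077 tilt [-0.0015 -0.0017 -1.    ]
```

{"api": "inch_along", "payload": {"offsets": {"ticks": [[0, 0, 0.03, 0, 0.065], [0, 0, 0.025, 0, 0.065], [0, 0, 0.012, 0, 0.065], [0, 0, 0, 0, 0.035], [0, 0, 0, 0, 0.035], [0, 0, 0, 0, 0.035], [0, 0, 0, 0, 0.035], [0, 0, 0, 0, 0.035], [0, 0, 0, 0, 0.035], [0, 0, 0, 0, 0.035], [0, 0, 0, 0, 0.035]]}}}

```text
time: 11.75
ee_pos: [0.4508, 0.2161, 0.0866]
tool_rot: [0.001, -0.0, 1.0, 0.001]
contact_force: [1.0, 2.4, 6.4]
grip_width: 0.0406
grip_force: 20.0
```

{"api": "inch_along", "payload": {"offsets": {"ticks": [[0, 0, 0, 0.1, 0.035], [0, 0, 0, 0.1, 0.035], [0, 0, 0, 0.1, 0.035], [0, 0, 0, 0.1, 0.035], [0, 0, 0, 0.1, 0.035], [0, 0, 0, 0.1, 0.035], [0, 0, 0, 0.1, 0.035], [0, 0, 0, 0.1, 0.035], [0, 0, 0, 0.1, 0.035], [0, 0, 0, 0.1, 0.035], [0, 0, 0, 0.1, 0.035], [0, 0, 0, 0.1, 0.035], [0, 0, 0, 0, 0.035], [0, 0, 0, 0, 0.035]]}}}

```text
time: 12.92
ee_pos: [0.4495, 0.214, 0.0857]
tool_rot: [-0.0, 0.565, 0.825, -0.001]
contact_force: [-3.2, -4.6, 8.0]
grip_width: 0.0406
grip_force: 19.9
```

```bash
python3 -c "
from h import *
togo([.4495,.216,.0845],np.pi/2);print(arm.read_state()['ft_torque'])"
```

```text
tool move [0.0018 0.0007 0.0012] turn -1.201 tooly 0.3698 q7 -0.055 tilt [-0.0013 -0.0013 -1.    ]
[-1.05429693  0.97904224  0.09592076]
```

{"api": "inch_along", "payload": {"offsets": {"ticks": [[0, 0, 0, 0, 0.055], [0, 0, 0, 0, 0.055], [0, 0, 0, 0, 0.055], [0, 0, 0, -0.12, 0.055], [0, 0, 0, -0.12, 0.055], [0, 0, 0, -0.12, 0.055], [0, 0, 0, -0.12, 0.055], [0, 0, 0, -0.12, 0.055], [0, 0, 0, -0.12, 0.055], [0, 0, 0, -0.12, 0.055], [0, 0, 0, -0.12, 0.055], [0, 0, 0, -0.12, 0.055], [0, 0, 0, -0.12, 0.055], [0, 0, 0, -0.12, 0.055], [0, 0, 0, -0.12, 0.055], [0, 0, 0, -0.12, 0.055], [0, 0, 0, 0, 0.055], [0, 0, 0, 0, 0.055]]}}}

```text
time: 14.42
ee_pos: [0.4498, 0.2151, 0.0853]
tool_rot: [-0.0, -0.177, 0.984, -0.0]
contact_force: [0.0, -0.7, -0.6]
grip_width: 0.055
grip_force: 0.0
```

{"api": "inch_along", "payload": {"offsets": {"ticks": [[0, 0, 0, 0, 0.035], [0, 0, 0, 0, 0.035], [0, 0, 0, 0, 0.035], [0, 0, 0, 0, 0.035], [0, 0, 0, 0, 0.035], [0, 0, 0, 0, 0.035]]}}}

```text
time: 14.92
ee_pos: [0.4498, 0.2152, 0.0854]
tool_rot: [0.0, -0.179, 0.984, -0.0]
contact_force: [0.6, 0.1, -0.1]
grip_width: 0.0402
grip_force: 20.0
```

```bash
python3 -c "
from h import *
togo([.569,.1335,.195],np.pi/2);s=arm.read_state();print(s['ft_torque'],s['ee_pos'])"
```

```text
tool move [-0.0828 -0.1184 -0.1096] turn 0.3596 tooly 1.9304 q7 1.467 tilt [ 0. -0. -1.]
[-0.01502082  0.00201851 -0.04787104] [0.44983695 0.21518131 0.08535933]
```

{"api": "inch_along", "payload": {"offsets": {"ticks": [[0, 0, -0.02, 0, 0.035], [0, 0, -0.03, 0, 0.035], [0, 0, -0.035, 0, 0.035], [0, 0, -0.025, 0.12, 0.035], [0, 0, 0, 0.12, 0.035], [0, 0, 0, 0.12, 0.035], [-0.0238, -0.0163, 0, 0, 0.035], [-0.0238, -0.0163, 0, 0, 0.035], [-0.0238, -0.0163, 0, 0, 0.035], [-0.0238, -0.0163, 0, 0, 0.035], [-0.0238, -0.0163, 0, 0, 0.035], [0, 0, 0, 0, 0.035], [0, 0, 0, 0, 0.035]]}}}

```text
time: 16.0
ee_pos: [0.5694, 0.1319, 0.1946]
tool_rot: [-0.0, 0.002, 1.0, -0.001]
contact_force: [-1.3, 0.1, -2.9]
grip_width: 0.0406
grip_force: 20.0
```

```bash
python3 -c "
from h import *
togo([.569,.1335,.0914],np.pi/2)"
```

```text
tool move [0.0004 0.0017 0.1032] turn -0.0032 tooly 1.5676 q7 1.37 tilt [-9.0e-04 -1.6e-03 -1.0e+00]
```

{"api": "inch_along", "payload": {"offsets": {"ticks": [[0, 0.0008, 0.03, 0, 0.035], [0, 0, 0.025, 0, 0.035], [0, 0, 0.012, 0, 0.035], [0, 0, 0.006, 0, 0.035], [0, 0, 0.006, 0, 0.035], [0, 0, 0.006, 0, 0.035], [0, 0, 0, 0, 0.035]]}}}

```text
time: 16.58
ee_pos: [0.5687, 0.1347, 0.1102]
tool_rot: [-0.0, -0.0, 1.0, 0.0]
contact_force: [-1.1, 0.0, -2.6]
grip_width: 0.0406
grip_force: 20.0
```

```bash
python3 -c "
from h import *
togo([.569,.1335,.0914],np.pi/2)"
```

```text
tool move [-0.0003 -0.0012  0.0188] turn 0.0003 tooly 1.5711 q7 1.407 tilt [-2.e-04  0.e+00 -1.e+00]
```

{"api": "inch_along", "payload": {"offsets": {"ticks": [[0, -0.001, 0.007, 0, 0.035], [0, 0, 0.006, 0, 0.035], [0, 0, 0.004, 0, 0.035], [0, 0, 0.0025, 0, 0.035], [0, 0, 0, 0, 0.035], [0, 0, 0, 0, 0.035]]}}}

```text
time: 17.08
ee_pos: [0.5692, 0.1333, 0.0915]
tool_rot: [0.0, 0.0, 1.0, 0.0]
contact_force: [-1.1, -1.0, 4.2]
grip_width: 0.0406
grip_force: 20.0
```

{"api": "inch_along", "payload": {"offsets": {"ticks": [[0, 0, 0, 0, 0.052], [0, 0, 0, 0, 0.052], [0, 0, 0, 0, 0.052], [0, 0, -0.02, 0, 0.052], [0, 0, -0.035, 0, 0.052], [0, 0, -0.02, 0, 0.065], [0.0248, -0.0301, 0, 0, 0.065], [0.0248, -0.0301, 0, 0, 0.065], [0.0248, -0.0301, 0, 0, 0.065], [0.0248, -0.0301, 0, 0, 0.065], [0.0248, -0.0301, 0, 0, 0.065], [0, 0, 0, 0, 0.065], [0, 0, 0, 0, 0.065]]}}}

```text
time: 18.17
ee_pos: [0.444, -0.0183, 0.1662]
tool_rot: [0.0, 0.001, 1.0, 0.001]
contact_force: [0.5, 2.0, -0.1]
grip_width: 0.0648
grip_force: 0.0
```

Run:
```python
from h import *
togo([.445,-.017,.0845],np.pi/2)
c=arm.camera_model("top");im=arm.get_image("top");np.savez("t1.npz",im=im,**c)
c=arm.camera_model("wrist");im=arm.get_image("wrist")
cv2.imwrite("pics/w4.png",cv2.resize(im[:,:,::-1],(800,600),interpolation=cv2.INTER_CUBIC))
for z in(.084,):
    m=rect(c,z,img=im,x=(.40,.50),y=(-.30,.3),s=.0005)
    g=m.max(2);bw=((g<75)|((m[:,:,0].astype(int)-m[:,:,1]>70)&(m[:,:,0]>120))).astype(np.uint8)
    bw=cv2.morphologyEx(bw,cv2.MORPH_OPEN,cv2.getStructuringElement(2,(15,15)))
    n,l,st,ce=cv2.connectedComponentsWithStats(bw)
    for i in range(1,n):
        if 1500<st[i,4]<12000: print(z,(.50-ce[i][1]*.0005).round(4),(.3-ce[i][0]*.0005).round(4),st[i]*.5)
```

```text
tool move [-0.0009  0.0012  0.0817] turn -0.0028 tooly 1.5679 q7 1.479 tilt [ 0.001   0.0019 -1.    ]
0.084 0.4411 -0.0193 [ 300.5   38.5   39.5   42.5 2433. ]
0.084 0.4215 -0.094 [384.5  61.5  23.   31.  768.5]
```

{"api": "inch_along", "payload": {"offsets": {"ticks": [[0, 0, 0.03, 0, 0.065], [0, 0, 0.035, 0, 0.065], [0, 0, 0.016, 0, 0.065], [0, 0, 0, 0, 0.05], [0, 0, 0, 0, 0.035], [0, 0, 0, 0, 0.035], [0, 0, 0, 0, 0.035], [0, 0, 0, 0, 0.035], [0, 0, 0, 0, 0.035], [0, 0, 0, 0, 0.035], [0, 0, 0, 0, 0.035]]}}}

```text
time: 19.18
ee_pos: [0.446, -0.0172, 0.086]
tool_rot: [0.001, 0.0, 1.0, 0.0]
contact_force: [0.3, -2.3, 6.5]
grip_width: 0.0402
grip_force: 20.0
```

{"api": "inch_along", "payload": {"offsets": {"ticks": [[0, 0, 0, 0.1, 0.035], [0, 0, 0, 0.1, 0.035], [0, 0, 0, 0.1, 0.035], [0, 0, 0, 0.1, 0.035], [0, 0, 0, 0.1, 0.035], [0, 0, 0, 0.1, 0.035], [0, 0, 0, 0.1, 0.035], [0, 0, 0, 0.1, 0.035], [0, 0, 0, 0.1, 0.035], [0, 0, 0, 0.1, 0.035], [0, 0, 0, 0.1, 0.035], [0, 0, 0, 0.1, 0.035], [0, 0, 0, 0, 0.035], [0, 0, 0, 0, 0.035]]}}}

```text
time: 20.35
ee_pos: [0.446, -0.0161, 0.0858]
tool_rot: [0.001, 0.563, 0.826, 0.001]
contact_force: [0.3, 2.9, 6.5]
grip_width: 0.0403
grip_force: 19.9
```

{"api": "inch_along", "payload": {"offsets": {"ticks": [[0, 0, 0, 0, 0.055], [0, 0, 0, 0, 0.055], [0, 0, 0, 0, 0.055], [0, 0, 0, -0.12, 0.055], [0, 0, 0, -0.12, 0.055], [0, 0, 0, -0.12, 0.055], [0, 0, 0, -0.12, 0.055], [0, 0, 0, -0.12, 0.055], [0, 0, 0, -0.12, 0.055], [0, 0, 0, -0.12, 0.055], [0, 0, 0, -0.12, 0.055], [0, 0, 0, -0.12, 0.055], [0, 0, 0, -0.12, 0.055], [0, 0, 0, -0.12, 0.055], [0, 0, 0, -0.12, 0.055], [0, 0, 0, -0.12, 0.055], [0, 0, 0, 0, 0.055], [0, 0, 0, 0, 0.055]]}}}

```text
time: 21.85
ee_pos: [0.4446, -0.0172, 0.0847]
tool_rot: [-0.0, -0.177, 0.984, -0.0]
contact_force: [0.9, 0.1, 0.7]
grip_width: 0.0548
grip_force: 0.0
```

```bash
python3 -c "
from h import *
togo([.642,-.0145,.195],np.pi/2);s=arm.read_state();print(s['ft_torque'],s['ee_pos'])"
```

```text
tool move [-0.1859 -0.0664 -0.1104] turn 0.3567 tooly 1.9275 q7 1.912 tilt [-5.e-04 -2.e-04 -1.e+00]
[ 0.09633027  0.03992303 -0.04398387] [ 0.44459493 -0.0172415   0.08469578]
```

{"api": "inch_along", "payload": {"offsets": {"ticks": [[0, 0, 0, 0, 0.035], [0, 0, 0, 0, 0.035], [0, 0, 0, 0, 0.035], [0, 0, 0, 0, 0.035], [0, 0, 0, 0, 0.035], [0, 0, 0, 0, 0.035], [0, 0, -0.02, 0, 0.035], [0, 0, -0.03, 0, 0.035], [0, 0, -0.035, 0, 0.035], [0, 0, -0.025, 0.12, 0.035], [0, 0, 0, 0.12, 0.035], [0, 0, 0, 0.12, 0.035], [-0.0329, 0.0005, 0, 0, 0.035], [-0.0329, 0.0005, 0, 0, 0.035], [-0.0329, 0.0005, 0, 0, 0.035], [-0.0329, 0.0005, 0, 0, 0.035], [-0.0329, 0.0005, 0, 0, 0.035], [-0.0329, 0.0005, 0, 0, 0.035], [0, 0, 0, 0, 0.035], [0, 0, 0, 0, 0.035]]}}}

```text
time: 23.52
ee_pos: [0.6428, -0.0143, 0.1929]
tool_rot: [-0.001, 0.0, 1.0, -0.001]
contact_force: [-0.2, -0.9, -3.1]
grip_width: 0.0401
grip_force: 20.0
```

```bash
python3 -c "
from h import *
togo([.642,-.0145,.0907],np.pi/2)"
```

```text
tool move [0.0005 0.     0.1022] turn -0.0001 tooly 1.5707 q7 1.699 tilt [-0.0028 -0.0024 -1.    ]
```

{"api": "inch_along", "payload": {"offsets": {"ticks": [[0, 0, 0.03, 0, 0.035], [0, 0, 0.025, 0, 0.035], [0, 0, 0.012, 0, 0.035], [0, 0, 0.006, 0, 0.035], [0, 0, 0.006, 0, 0.035], [0, 0, 0.006, 0, 0.035], [0, 0, 0, 0, 0.035]]}}}

```text
time: 24.1
ee_pos: [0.6508, -0.0141, 0.1181]
tool_rot: [0.011, -0.0, 1.0, 0.001]
contact_force: [13.1, -0.5, 28.9]
grip_width: 0.0406
grip_force: 39.6
```

```bash
python3 -c "
from h import *
togo([.642,-.0145,.0907],np.pi/2)"
```

```text
tool move [ 0.0094 -0.0005  0.0272] turn 0.0003 tooly 1.5711 q7 1.734 tilt [ 0.0211  0.0013 -0.9998]
```

{"api": "inch_along", "payload": {"offsets": {"ticks": [[0, 0, -0.02, 0, 0.035], [0, 0, -0.03, 0, 0.035], [0, 0, -0.035, 0, 0.035], [0, 0, 0, 0, 0.035], [0, 0, 0, 0, 0.035], [0, 0, 0, 0, 0.035]]}}}

```text
time: 24.6
ee_pos: [0.6416, -0.014, 0.1949]
tool_rot: [-0.0, -0.0, 1.0, 0.0]
contact_force: [-0.8, 0.5, -2.4]
grip_width: 0.0404
grip_force: 29.2
```

```bash
python3 -c "
from h import *
togo([.642,-.0145,.0907],np.pi/2)
c=arm.camera_model('wrist');im=arm.get_image('wrist');np.savez('w4.npz',im=im,**c)
s=arm.camera_model('scene');a=arm.get_image('scene');b=arm.get_image('top')
o=np.vstack([cv2.resize(im,(400,300)),cv2.resize(b[120:285,150:430],(400,300))]);o=np.hstack([o,cv2.resize(a[160:340,180:440],(400,600*1))])
cv2.imwrite('pics/m4.png',o[:,:,::-1])"
```

```text
tool move [-0.0004 -0.0006  0.1042] turn 0.0001 tooly 1.5709 q7 1.7 tilt [-2.e-04  6.e-04 -1.e+00]
```

View pics/m4.png

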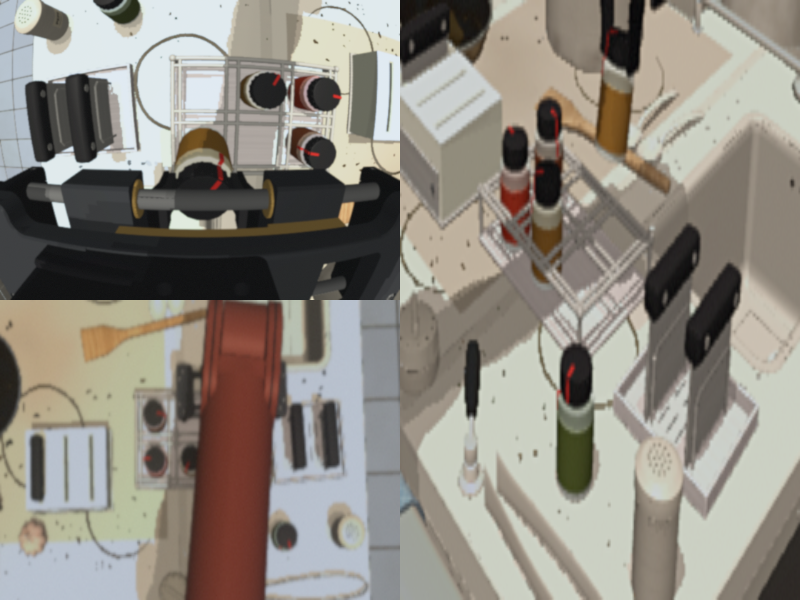

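Run:
```python
from h import *
o=[]
for f in("w1.npz","w4.npz"):
    d=np.load(f);c={k:d[k] for k in d if k!="im"}
    a=rect(c,.0435,img=d["im"],x=(.51,.70),y=(-.07,.06),s=1/3000)
    for k in range(0,390,30):
        for r in range(0,570,30): a[r,k]=[255,0,0]
    o.append(a)
cv2.imwrite("pics/m5.png",np.hstack(o)[:,:,::-1])
```

```text
(no output)
```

View pics/m5.png

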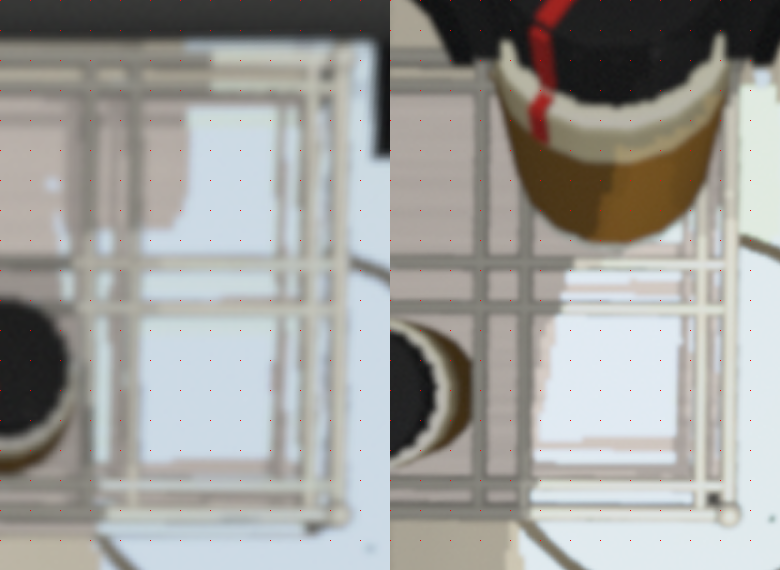

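Run:
```python
from h import *
d=np.load("w4.npz");c={k:d[k] for k in d if k!="im"}
print(-c["R"].T@c["t"])
m=rect(c,.090,img=d["im"],x=(.53,.69),y=(.02,.18),s=.0005)
cv2.imwrite("pics/m6.png",cv2.resize(m[:,:,::-1],(640,640))[:600])
g=m.max(2);bw=((g<70)|((m[:,:,0].astype(int)-m[:,:,1]>70)&(m[:,:,0]>120))).astype(np.uint8)
bw=cv2.morphologyEx(bw,cv2.MORPH_OPEN,cv2.getStructuringElement(2,(25,25)))
n,l,st,ce=cv2.connectedComponentsWithStats(bw)
for i in range(1,n): print((.69-ce[i][1]*.0005).round(4),(.18-ce[i][0]*.0005).round(4),st[i]*.5)
```

```text
[ 0.57301553 -0.01431152  0.33915103]
0.6654 0.1193 [2.000e+00 0.000e+00 1.175e+02 7.000e+01 7.874e+03]
0.6792 0.031 [ 130.5    0.    29.5   27.5 1050. ]
0.5707 0.056 [ 102.5  101.    41.5   39.  2305.5]
0.5689 0.1257 [  33.5  102.    42.    38.5 2557.5]
```

View pics/m6.png

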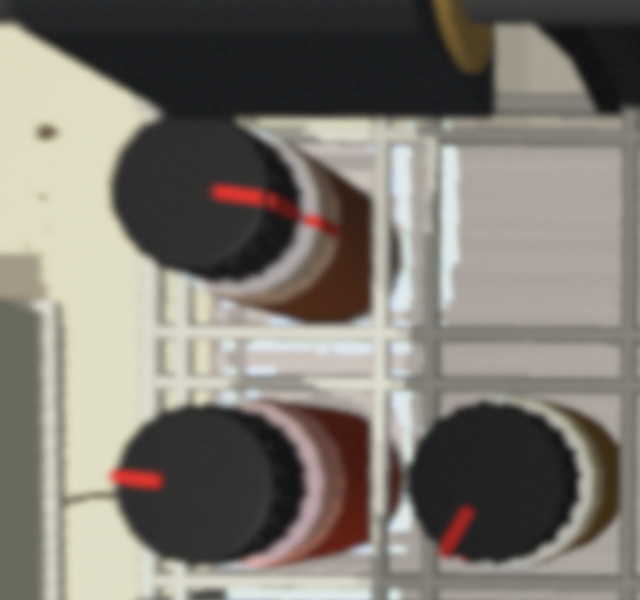

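Fingers and cap agree with the calibration (jar A x = 0.569 as placed). By my projection the jar in hand now hangs tilted ~0.06 rad about the pad axis after the wire touch. I'll set it back on the free worktop, regrip and retry with x = 0.6408.

{"api": "inch_along", "payload": {"offsets": {"ticks": [[0.0328, -0.0005, 0, 0, 0.035], [0.0328, -0.0005, 0, 0, 0.035], [0.0328, -0.0005, 0, 0, 0.035], [0.0328, -0.0005, 0, 0, 0.035], [0.0328, -0.0005, 0, 0, 0.035], [0.0328, -0.0005, 0, 0, 0.035], [0, 0, 0.03, 0, 0.035], [0, 0, 0.04, 0, 0.035], [0, 0, 0.025, 0, 0.035], [0, 0, 0.006, 0, 0.035], [0, 0, 0.004, 0, 0.035], [0, 0, 0.002, 0, 0.035], [0, 0, 0, 0, 0.035]]}, "squeeze": 20}}

```text
time: 25.83
ee_pos: [0.4462, -0.0171, 0.0886]
tool_rot: [0.0, -0.0, 1.0, -0.0]
contact_force: [0.6, -0.1, -3.1]
grip_width: 0.0405
grip_force: 21.6
```

{"api": "inch_along", "payload": {"offsets": {"ticks": [[0, 0, 0, 0, 0.055], [0, 0, 0, 0, 0.055], [0, 0, 0, 0, 0.055], [0, 0, 0.002, 0, 0.055], [0, 0, 0, 0, 0.035], [0, 0, 0, 0, 0.035], [0, 0, 0, 0, 0.035], [0, 0, 0, 0, 0.035], [0, 0, 0, 0, 0.055], [0, 0, 0, 0, 0.055], [0, 0, 0, 0, 0.055]]}}}

```text
time: 26.75
ee_pos: [0.4454, -0.0171, 0.0859]
tool_rot: [-0.0, -0.0, 1.0, -0.0]
contact_force: [-0.0, 0.5, 0.1]
grip_width: 0.0516
grip_force: 0.0
```

```bash
python3 -c "
from h import *
togo([.445,-.017,.0847],np.pi/2)"
```

```text
tool move [0.0004 0.0001 0.0012] turn 0.0001 tooly 1.5709 q7 1.558 tilt [-1.e-04 -1.e-04 -1.e+00]
```

{"api": "inch_along", "payload": {"offsets": {"ticks": [[0, 0, 0.0005, 0.12, 0.055], [0, 0, 0, 0.12, 0.055], [0, 0, 0, 0.12, 0.055], [0, 0, 0, 0.12, 0.055], [0, 0, 0, 0.12, 0.055], [0, 0, 0, 0.12, 0.055], [0, 0, 0, 0.12, 0.055], [0, 0, 0, 0.12, 0.055], [0, 0, 0, 0.12, 0.055], [0, 0, 0, 0.12, 0.055], [0, 0, 0, 0.12, 0.055], [0, 0, 0, 0.12, 0.055], [0, 0, 0, 0.12, 0.055], [0, 0, 0, 0, 0.055], [0, 0, 0, 0, 0.035], [0, 0, 0, 0, 0.035], [0, 0, 0, 0, 0.035], [0, 0, 0, 0, 0.035], [0, 0, 0, 0, 0.035]]}, "squeeze": 30}}

```text
time: 28.33
ee_pos: [0.4438, -0.0173, 0.0856]
tool_rot: [-0.002, 0.702, 0.712, -0.001]
contact_force: [-11.8, -0.9, 19.2]
grip_width: 0.0407
grip_force: 31.7
```

```bash
python3 -c "
from h import *
togo([.6408,-.0145,.195],0);print(arm.read_state()['ee_pos'])
im=arm.get_image('scene');c=arm.camera_model('wrist');i2=arm.get_image('wrist')
cv2.imwrite('pics/m7.png',np.hstack([cv2.resize(im[180:360,200:440],(400,300)),cv2.resize(i2,(400,300))])[:,:,::-1])"
```

```text
tool move [ 1.000e-04  1.965e-01 -1.102e-01] turn 0.0138 tooly 0.0138 q7 0.008 tilt [-4.1e-03  3.0e-04 -1.0e+00]
[ 0.44383606 -0.0173083   0.08564267]
```

View pics/m7.png

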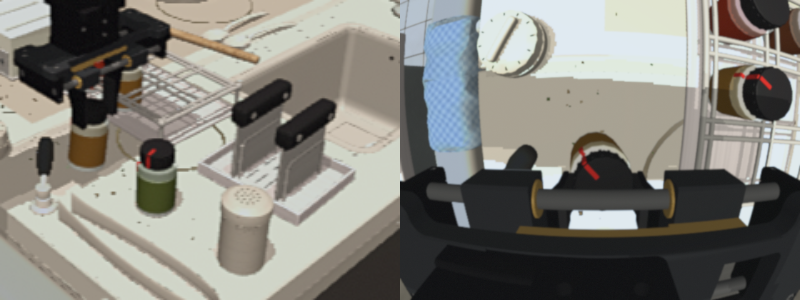

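{"api": "inch_along", "payload": {"offsets": {"ticks": [[0, 0, 0, 0, 0.055], [0, 0, 0, 0, 0.055], [0, 0, 0, 0, 0.055], [0, 0, 0, 0, 0.055]]}, "squeeze": 12}}

```text
time: 28.77
ee_pos: [0.4455, -0.017, 0.0853]
tool_rot: [0.0, 0.703, 0.712, 0.0]
contact_force: [-0.8, 0.3, 0.4]
grip_width: 0.0537
grip_force: 0.2
```

{"api": "inch_along", "payload": {"offsets": {"ticks": [[0, 0, 0, 0, 0.035], [0, 0, 0, 0, 0.035], [0, 0, 0, 0, 0.035], [0, 0, 0, 0, 0.035], [0, 0, 0, 0, 0.035], [0, 0, 0, 0, 0.035]]}, "squeeze": 15}}

```text
time: 29.27
ee_pos: [0.4439, -0.0172, 0.0856]
tool_rot: [-0.002, 0.703, 0.711, -0.001]
contact_force: [-11.3, -1.4, 18.4]
grip_width: 0.0418
grip_force: 16.8
```

```bash
python3 -c "
from h import *
togo([.6408,-.0145,.195],0);print(arm.read_state()['ee_pos'])"
```

```text
tool move [ 0.0006  0.1965 -0.1101] turn 0.0111 tooly 0.0111 q7 0.006 tilt [-3.9e-03  4.0e-04 -1.0e+00]
[ 0.44394257 -0.01719191  0.08564381]
```

{"api": "inch_along", "payload": {"offsets": {"ticks": [[0, 0, 0, 0, 0.06], [0, 0, 0, 0, 0.06], [0, 0, 0, 0, 0.06], [0, 0, 0, 0, 0.06], [0, 0, -0.03, 0, 0.06], [0, 0, -0.035, 0, 0.06], [0, 0.03, -0.035, 0, 0.06], [0, 0.03, -0.03, 0, 0.06], [0, 0, 0, 0, 0.06], [0, 0, 0, 0, 0.06]]}, "squeeze": 20}}

```text
time: 30.1
ee_pos: [0.504, -0.0163, 0.2127]
tool_rot: [0.001, 0.703, 0.711, 0.001]
contact_force: [-0.6, 0.1, -0.4]
grip_width: 0.06
grip_force: 0.0
```

Run:
```python
from h import *
togo([.445,-.017,.195],0)
im=arm.get_image('scene');cs=arm.camera_model('scene');c=arm.camera_model('wrist');i2=arm.get_image('wrist');np.savez('w5.npz',im=i2,**c)
p=proj(cs,[[.445,-.017,.04]])[0].astype(int);print(p,proj(c,[[.445,-.017,.084]],True))
a=cv2.resize(im[p[1]-45:p[1]+45,p[0]-60:p[0]+60],(400,300),interpolation=cv2.INTER_CUBIC)
q=proj(c,[[.445,-.017,.06]],True)[0].astype(int)
y0=max(q[1]-75,0);x0=max(q[0]-100,0)
b=cv2.resize(i2[y0:y0+150,x0:x0+200],(400,300),interpolation=cv2.INTER_CUBIC)
d=np.load("w4.npz")["im"]; e=cv2.resize(d[100:310,180:460],(400,300))
f=cv2.resize(i2,(400,300))
cv2.imwrite('pics/m8.png',np.vstack([np.hstack([a,b]),np.hstack([e,f])])[:,:,::-1])
```

```text
tool move [-0.     -0.0591  0.0175] turn 0.011 tooly 0.011 q7 -0.012 tilt [ 3.2e-03 -6.0e-04 -1.0e+00]
[256 261] [[218.45396484 208.17347151]]
```

View pics/m8.png

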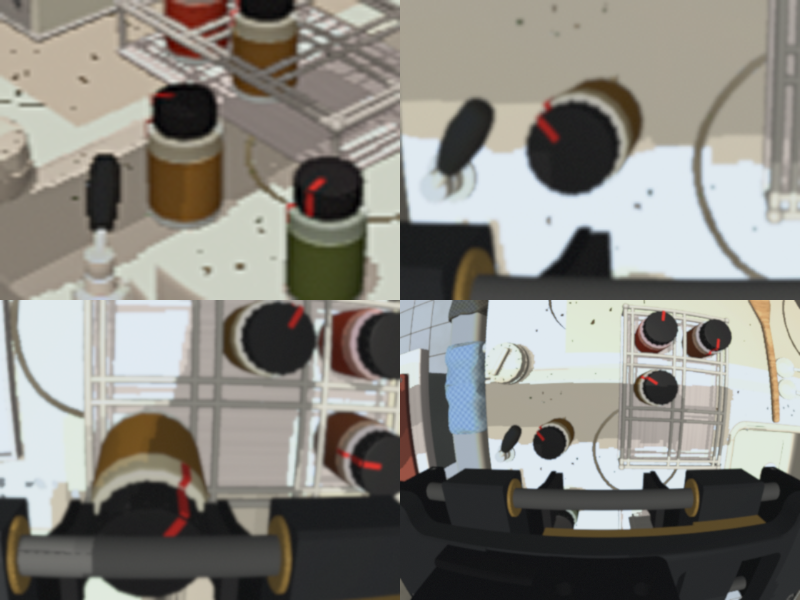

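Run:
```python
from h import *
d=np.load("w5.npz");c={k:d[k] for k in d if k!="im"}
m=rect(c,.084,img=d["im"],x=(.40,.50),y=(-.07,.03),s=.00025)
g=m.max(2);bw=((g<62)|((m[:,:,0].astype(int)-m[:,:,1]>70)&(m[:,:,0]>120))).astype(np.uint8)
bw=cv2.morphologyEx(bw,cv2.MORPH_OPEN,cv2.getStructuringElement(2,(41,41)))
n,l,st,ce=cv2.connectedComponentsWithStats(bw)
for i in range(1,n): print((.50-ce[i][1]*.00025).round(4),(.03-ce[i][0]*.00025).round(4),st[i]*.25)
cn,_=cv2.findContours(bw,0,1)
for k in cn: print([ (round(.5-y*.00025,4),round(.03-x*.00025,4),r*.25) for (x,y),r in [cv2.minEnclosingCircle(k)]])
print(-c["R"].T@c["t"])
d=np.load("w4.npz")
```

```text
0.4375 -0.0102 [  19.75   43.25   40.     40.25 4586.5 ]
0.4393 -0.0608 [  78.    49.    22.    29.5 1797.5]
[(0.4364, -0.0616, 16.75042152404785)]
[(0.4368, -0.0097, 20.712852478027344)]
[0.50119881 0.05170207 0.35541615]
```

Run:
```python
from h import *
cs=arm.camera_model("scene")
print(unproj(cs,251.5,245.4,.084), unproj(cs,256-60+186/3.333,261-45+215/3.333,0))
c=arm.camera_model("wrist");im=arm.get_image("wrist")
m=rect(c,.084,img=im,x=(.40,.50),y=(-.07,.03),s=.00025)
bw=(m.max(2)<62).astype(np.uint8);bw=cv2.morphologyEx(bw,cv2.MORPH_OPEN,cv2.getStructuringElement(2,(41,41)))
for k in cv2.findContours(bw,0,1)[0]: print([ (round(.5-y*.00025,4),round(.03-x*.00025,4),r*.25) for (x,y),r in [cv2.minEnclosingCircle(k)]])
togo([.4372,-.01,.195],0)
```

```text
[ 0.43350497 -0.01446078  0.084     ] [ 0.43034362 -0.01876694  0.        ]
[(0.4351, -0.0613, 16.908931732177734)]
[(0.4365, -0.0094, 20.73232078552246)]
tool move [ 0.0073 -0.0635  0.0153] turn 0.0108 tooly 0.0108 q7 -0.012 tilt [-2.2e-03 -5.0e-04 -1.0e+00]
```

Run:
```python
from h import *
d=np.load("w5.npz");c={k:d[k] for k in d if k!="im"}
m=rect(c,.090,img=d["im"],x=(.53,.69),y=(.02,.18),s=.00025)
bw=(m.max(2)<62).astype(np.uint8);bw=cv2.morphologyEx(bw,cv2.MORPH_OPEN,cv2.getStructuringElement(2,(51,51)))
for k in cv2.findContours(bw,0,1)[0]: print([ (round(.69-y*.00025,4),round(.18-x*.00025,4),r*.25) for (x,y),r in [cv2.minEnclosingCircle(k)]])
print([proj(c,[p],True)[0].round(1) for p in([.5692,.1333,.09],[.6426,.134,.09],[.57,.0587,.09],[.4445,-.017,.084])])
```

```text
[(0.5667, 0.1296, 20.874555587768555)]
[(0.5674, 0.0587, 20.225704193115234)]
[(0.5714, 0.1721, 41.87222671508789)]
[(0.638, 0.1314, 22.72437858581543)]
[array([367.1,  35.9]), array([445.5,  46.5]), array([367.4, 122.7]), array([217.9, 208.2])]
```

{"api": "inch_along", "payload": {"offsets": {"ticks": [[0.004, -0.031, 0, 0, 0.075], [0.004, -0.031, 0, 0, 0.075], [0, 0, 0.03, 0, 0.075], [0, 0, 0.03, 0, 0.075], [0, 0, 0.035, 0, 0.075], [0, 0, 0.02, 0, 0.075], [0, 0, 0.01, 0, 0.075], [0, 0, 0, 0, 0.075], [0, 0, 0, 0, 0.035], [0, 0, 0, 0, 0.035], [0, 0, 0, 0, 0.035], [0, 0, 0, 0, 0.035], [0, 0, 0, 0, 0.035], [0, 0, 0, 0, 0.035], [0, 0, 0, 0, 0.035], [0, 0, 0, 0, 0.035]]}, "squeeze": 10}}

```text
time: 31.58
ee_pos: [0.4398, -0.0091, 0.0866]
tool_rot: [-0.0, 0.703, 0.711, -0.0]
contact_force: [-2.7, 0.2, 5.1]
grip_width: 0.0409
grip_force: 10.0
```

```bash
python3 -c "
from h import *
togo([.439,-.009,.085],0);s=arm.read_state();print(s['ee_pos'],s['ft_torque'])"
```

```text
tool move [ 0.0001 -0.0008  0.0016] turn 0.0109 tooly 0.0109 q7 -0.026 tilt [-3.e-04  2.e-04 -1.e+00]
[ 0.43982676 -0.0090677   0.08663952] [-0.04635718  0.76541712  0.01209582]
```

{"api": "inch_along", "payload": {"offsets": {"ticks": [[0, 0, 0, 0, 0.062], [0, 0, 0, 0, 0.062], [0, 0, 0, 0, 0.062], [0, 0, 0, 0, 0.062], [0, 0, 0, -0.12, 0.062], [0, 0, 0, -0.12, 0.062], [0, 0, 0, -0.12, 0.062], [0, 0, 0, -0.12, 0.062], [0, 0, 0, -0.12, 0.062], [0, 0, 0, -0.12, 0.062], [0, 0, 0, -0.12, 0.062], [0, 0, 0, -0.12, 0.062], [0, 0, 0, -0.12, 0.062], [0, 0, 0, -0.12, 0.062], [0, 0, 0, -0.12, 0.062], [0, 0, 0, -0.12, 0.062], [0, 0, 0, -0.12, 0.062], [0, 0, 0, 0, 0.062], [0, 0, 0, 0, 0.062]]}}}

```text
time: 33.17
ee_pos: [0.4401, -0.0091, 0.0865]
tool_rot: [0.0, 0.002, 1.0, -0.0]
contact_force: [0.2, -0.5, 0.1]
grip_width: 0.0618
grip_force: 0.0
```

{"api": "inch_along", "payload": {"offsets": {"ticks": [[0, 0, 0, 0, 0.035], [0, 0, 0, 0, 0.035], [0, 0, 0, 0, 0.035], [0, 0, 0, 0, 0.035], [0, 0, 0, 0, 0.035], [0, 0, 0, 0, 0.035]]}, "squeeze": 10}}

```text
time: 33.67
ee_pos: [0.44, -0.0093, 0.0865]
tool_rot: [0.0, 0.0, 1.0, -0.0]
contact_force: [0.7, -1.4, 0.7]
grip_width: 0.0403
grip_force: 10.0
```

```bash
python3 -c "
from h import *
togo([.6408,-.0145,.195],np.pi/2);s=arm.read_state();print(s['ee_pos'],s['ft_torque'])"
```

```text
tool move [-0.2008 -0.0051 -0.1085] turn -0.0005 tooly 1.5703 q7 1.53 tilt [ 1.e-04 -3.e-04 -1.e+00]
[ 0.43999155 -0.00934793  0.08651033] [-0.38081569 -0.02233066  0.0446821 ]
```

{"api": "inch_along", "payload": {"offsets": {"ticks": [[0, 0, 0, 0, 0.035], [0, 0, 0, 0.12, 0.035], [0, 0, 0, 0.12, 0.035], [0, 0, 0, 0.12, 0.035], [0, 0, 0, 0, 0.035], [0, 0, -0.02, 0, 0.035], [0, 0, -0.03, 0, 0.035], [0, 0, -0.035, -0.12, 0.035], [0, 0, -0.025, -0.12, 0.035], [0, 0, 0, -0.12, 0.035], [-0.0335, -0.0009, 0, 0, 0.035], [-0.0335, -0.0009, 0, 0, 0.035], [-0.0335, -0.0009, 0, 0, 0.035], [-0.0335, -0.0009, 0, 0, 0.035], [-0.0335, -0.0009, 0, 0, 0.035], [-0.0335, -0.0009, 0, 0, 0.035], [0, 0, 0, 0, 0.035], [0, 0, 0, 0, 0.035], [0, 0, 0, 0, 0.035], [0, 0, 0, 0, 0.035]]}, "squeeze": 25}}

```text
time: 35.33
ee_pos: [0.6401, -0.0147, 0.1965]
tool_rot: [-0.0, -0.001, 1.0, 0.0]
contact_force: [-1.0, 0.2, -1.7]
grip_width: 0.0401
grip_force: 25.0
```

Run:
```python
from h import *
togo([.6408,-.0145,.0925],np.pi/2)
c=arm.camera_model('wrist');im=arm.get_image('wrist');s=arm.read_state();p=s["ee_pos"];np.savez('w6.npz',im=im,**c)
# front-bottom edge of body: scan image column through jar centre
zb=p[2]-.0865
m=rect(c,zb,img=im,x=(p[0]-.06,p[0]),y=(p[1]-.04,p[1]+.04),s=.0005)
cv2.imwrite("pics/m9.png",cv2.resize(m[:,:,::-1],(640,480)))
h=cv2.cvtColor(m,cv2.COLOR_RGB2HSV)
print(zb,[int(v) for v in h[60:,80,1][::2]]) # saturation from x=p-30mm toward camera, 1mm steps
```

```text
tool move [-0.0008  0.0002  0.104 ] turn 0.0013 tooly 1.5721 q7 1.747 tilt [-5.e-04  4.e-04 -1.e+00]
0.11032636917521954 [12, 10, 12, 20, 19, 18, 8, 6, 5, 10, 16, 18, 16, 5, 17, 6, 19, 10, 13, 9, 6, 19, 18, 18, 18, 19, 19, 19, 19, 18, 19]
```

Run:
```python
import cv2
from h import *
m=cv2.imread("pics/m9.png");m=cv2.resize(m,(160,120),interpolation=cv2.INTER_AREA);h=cv2.cvtColor(m,cv2.COLOR_BGR2HSV)
print([int(v) for v in h[30:64,80,1]])
r=h[40,:,1];print([int(v) for v in r[20:140:4]])
```

```text
[82, 88, 91, 90, 92, 95, 109, 129, 158, 170, 177, 180, 180, 180, 180, 180, 177, 179, 182, 185, 178, 151, 98, 35, 7, 15, 15, 14, 13, 12, 11, 10, 6, 7]
[19, 19, 19, 19, 18, 19, 20, 32, 112, 170, 177, 178, 177, 178, 172, 177, 180, 180, 178, 181, 181, 181, 176, 165, 68, 10, 14, 20, 20, 18]
```

{"api": "inch_along", "payload": {"offsets": {"ticks": [[-0.0015, 0, 0.03, 0, 0.035], [0, 0, 0.02, 0, 0.035], [0, 0, 0.006, 0, 0.035], [0, 0, 0.003, 0, 0.035], [0, 0, 0.003, 0, 0.035], [0, 0, 0.003, 0, 0.035], [0, 0, 0.003, 0, 0.035], [0, 0, 0.003, 0, 0.035], [0, 0, 0, 0, 0.035]]}}}

```text
time: 36.13
ee_pos: [0.6426, -0.0145, 0.1254]
tool_rot: [0.0, -0.0, 1.0, 0.0]
contact_force: [0.7, -1.0, -3.0]
grip_width: 0.04
grip_force: 25.0
```

```bash
python3 -c "
from h import *
togo([.6415,-.0145,.0925],np.pi/2)"
```

```text
tool move [ 0.0011 -0.      0.0329] turn 0.0002 tooly 1.571 q7 1.78 tilt [ 4.e-04  0.e+00 -1.e+00]
```

{"api": "inch_along", "payload": {"offsets": {"ticks": [[0.0005, 0, 0.004, 0, 0.035], [0, 0, 0.005, 0, 0.035], [0, 0, 0.005, 0, 0.035], [0, 0, 0.005, 0, 0.035], [0, 0, 0, 0, 0.035]]}}}

```text
time: 36.55
ee_pos: [0.6417, -0.0144, 0.1052]
tool_rot: [-0.0, -0.0, 1.0, -0.0]
contact_force: [2.2, 0.4, -5.2]
grip_width: 0.0406
grip_force: 25.0
```

```bash
python3 -c "
from h import *
togo([.6415,-.0145,.0925],np.pi/2)"
```

```text
tool move [ 0.0001 -0.      0.0127] turn 0.0002 tooly 1.571 q7 1.79 tilt [-9.e-04 -3.e-04 -1.e+00]
```

Free. Seat it, release, and travel to jar D.

{"api": "inch_along", "payload": {"offsets": {"ticks": [[0, 0, 0.005, 0, 0.035], [0, 0, 0.004, 0, 0.035], [0, 0, 0.003, 0, 0.035], [0, 0, 0, 0, 0.035], [0, 0, 0, 0, 0.035]]}}}

```text
time: 36.97
ee_pos: [0.6417, -0.0145, 0.094]
tool_rot: [-0.0, -0.0, 1.0, -0.0]
contact_force: [2.8, 0.1, -3.7]
grip_width: 0.0401
grip_force: 25.0
```

{"api": "inch_along", "payload": {"offsets": {"ticks": [[0, 0, 0, 0, 0.056], [0, 0, 0, 0, 0.056], [0, 0, 0, 0, 0.056], [0, 0, -0.015, 0, 0.056], [0, 0, -0.035, 0, 0.056], [0, 0, -0.04, 0, 0.065], [0.033, 0, 0, 0, 0.065], [0.033, -0.017, 0, 0, 0.065], [0.033, -0.017, 0, 0, 0.065], [0.033, -0.017, 0, 0, 0.065], [0.01, -0.03, 0, 0, 0.065], [0, -0.025, 0, 0, 0.065], [0, 0, 0, 0, 0.065], [0, 0, 0, 0, 0.065], [0, 0, 0, 0, 0.065]]}}}

```text
time: 38.22
ee_pos: [0.5, -0.1199, 0.1845]
tool_rot: [-0.0, -0.0, 1.0, 0.0]
contact_force: [-0.0, -0.1, 0.3]
grip_width: 0.065
grip_force: 0.0
```

Run:
```python
from h import *
togo([.4435,-.125,.085],np.pi/2)
c=arm.camera_model("wrist");im=arm.get_image("wrist");np.savez('w7.npz',im=im,**c)
m=rect(c,.084,img=im,x=(.39,.49),y=(-.22,.05),s=.00025)
bw=(m.max(2)<62).astype(np.uint8);bw=cv2.morphologyEx(bw,cv2.MORPH_OPEN,cv2.getStructuringElement(2,(51,51)))
for k in cv2.findContours(bw,0,1)[0]: print([ (round(.49-y*.00025,4),round(.05-x*.00025,4),r*.25) for (x,y),r in [cv2.minEnclosingCircle(k)]])
```

```text
tool move [ 0.0565 -0.0051  0.0995] turn 0.0001 tooly 1.5709 q7 1.812 tilt [-2.e-04  4.e-04 -1.e+00]
[(0.4419, -0.1304, 18.7791690826416)]
```

{"api": "inch_along", "payload": {"offsets": {"ticks": [[0.028, -0.004, 0, 0, 0.075], [0.029, -0.004, 0, 0, 0.075], [0, 0, 0.03, 0, 0.075], [0, 0, 0.03, 0, 0.075], [0, 0, 0.03, 0, 0.075], [0, 0, 0.009, 0, 0.075], [0, 0, 0, 0, 0.075], [0, 0, 0, 0, 0.075], [0, 0, 0, 0, 0.035], [0, 0, 0, 0, 0.035], [0, 0, 0, 0, 0.035], [0, 0, 0, 0, 0.035], [0, 0, 0, 0, 0.035], [0, 0, 0, 0, 0.035], [0, 0, 0, 0, 0.035], [0, 0, 0, 0, 0.035]]}, "squeeze": 20}}

```text
time: 39.6
ee_pos: [0.4431, -0.1288, 0.0857]
tool_rot: [0.0, 0.0, 1.0, -0.0]
contact_force: [0.1, -1.7, 1.8]
grip_width: 0.0404
grip_force: 20.0
```

```bash
python3 -c "
from h import *
togo([.443,-.127,.085],np.pi/2);s=arm.read_state();print(s['ee_pos'],s['ft_torque'])"
```

```text
tool move [0.0001 0.0018 0.0007] turn -0.0001 tooly 1.5707 q7 1.874 tilt [ 4.e-04 -3.e-04 -1.e+00]
[ 0.44312513 -0.12879279  0.08566633] [-0.34992993 -0.02502305  0.03223392]
```

{"api": "inch_along", "payload": {"offsets": {"ticks": [[0, 0, 0, 0.1, 0.035], [0, 0, 0, 0.1, 0.035], [0, 0, 0, 0.1, 0.035], [0, 0, 0, 0.1, 0.035], [0, 0, 0, 0.1, 0.035], [0, 0, 0, 0.1, 0.035], [0, 0, 0, 0.1, 0.035], [0, 0, 0, 0.1, 0.035], [0, 0, 0, 0.1, 0.035], [0, 0, 0, 0.1, 0.035], [0, 0, 0, 0.1, 0.035], [0, 0, 0, 0.1, 0.035], [0, 0, 0, 0, 0.035], [0, 0, 0, 0, 0.035]]}}}

```text
time: 40.77
ee_pos: [0.4433, -0.1281, 0.0856]
tool_rot: [0.0, 0.563, 0.826, 0.0]
contact_force: [0.1, 2.4, 3.5]
grip_width: 0.0403
grip_force: 20.0
```

{"api": "inch_along", "payload": {"offsets": {"ticks": [[0, 0, 0, 0, 0.055], [0, 0, 0, 0, 0.055], [0, 0, 0, 0, 0.055], [0, 0, 0, 0, 0.055], [0, 0, 0, 0.12, 0.055], [0, 0, 0, 0.12, 0.055], [0, 0, 0, 0.12, 0.055], [0, 0, 0, 0, 0.055], [0, 0, 0, 0, 0.055], [0, 0, 0, 0, 0.035], [0, 0, 0, 0, 0.035], [0, 0, 0, 0, 0.035], [0, 0, 0, 0, 0.035], [0, 0, 0, 0, 0.035], [0, 0, 0, 0, 0.035]]}}}

```text
time: 42.02
ee_pos: [0.4427, -0.1286, 0.0854]
tool_rot: [-0.0, 0.703, 0.711, -0.0]
contact_force: [-1.5, 0.4, 1.7]
grip_width: 0.0405
grip_force: 20.0
```

```bash
python3 -c "
from h import *
togo([.6415,.0593,.195],np.pi/2);s=arm.read_state();print(s['ee_pos'],s['ft_torque'])"
```

```text
tool move [ 0.1856  0.2008 -0.1097] turn -1.5596 tooly 0.0112 q7 0.372 tilt [-5.e-04  1.e-04 -1.e+00]
[ 0.44271335 -0.12857394  0.08542695] [-0.11462261  0.57465018 -0.02169386]
```

{"api": "inch_along", "payload": {"offsets": {"ticks": [[0, 0, 0, 0, 0.055], [0, 0, 0, 0, 0.055], [0, 0, 0, 0, 0.055], [0, 0, 0, -0.12, 0.055], [0, 0, 0, -0.12, 0.055], [0, 0, 0, -0.12, 0.055], [0, 0, 0, -0.12, 0.055], [0, 0, 0, -0.12, 0.055], [0, 0, 0, -0.12, 0.055], [0, 0, 0, -0.12, 0.055], [0, 0, 0, -0.12, 0.055], [0, 0, 0, -0.12, 0.055], [0, 0, 0, -0.12, 0.055], [0, 0, 0, -0.12, 0.055], [0, 0, 0, -0.12, 0.055], [0, 0, 0, -0.12, 0.055], [0, 0, 0, 0, 0.055], [0, 0, 0, 0, 0.055]]}}}

```text
time: 43.52
ee_pos: [0.4431, -0.1285, 0.0855]
tool_rot: [0.0, 0.002, 1.0, -0.0]
contact_force: [0.3, -0.2, -0.4]
grip_width: 0.0552
grip_force: 0.0
```

{"api": "inch_along", "payload": {"offsets": {"ticks": [[0, 0, 0, 0, 0.035], [0, 0, 0, 0, 0.035], [0, 0, 0, 0, 0.035], [0, 0, 0, 0, 0.035], [0, 0, 0, 0, 0.035], [0, 0, 0, 0, 0.035]]}, "squeeze": 20}}

```text
time: 44.02
ee_pos: [0.443, -0.1282, 0.0855]
tool_rot: [-0.0, 0.0, 1.0, 0.0]
contact_force: [0.3, 2.3, 1.4]
grip_width: 0.0406
grip_force: 20.0
```

```bash
python3 -c "
from h import *
togo([.568,-.0146,.195],np.pi/2);s=arm.read_state();print(s['ee_pos'],s['ft_torque'])"
```

```text
tool move [-0.125   0.1136 -0.1095] turn -0.0001 tooly 1.5707 q7 1.872 tilt [-0.e+00  3.e-04 -1.e+00]
[ 0.44301144 -0.12820478  0.08549343] [0.63981805 0.00263864 0.01646994]
```

{"api": "inch_along", "payload": {"offsets": {"ticks": [[0, 0, -0.02, 0, 0.035], [0, 0, -0.03, 0, 0.035], [0, 0, -0.035, 0, 0.035], [0, 0, -0.025, 0, 0.035], [-0.025, 0.0227, 0, 0, 0.035], [-0.025, 0.0227, 0, 0, 0.035], [-0.025, 0.0227, 0, 0, 0.035], [-0.025, 0.0227, 0, 0, 0.035], [-0.025, 0.0227, 0, 0, 0.035], [0, 0, 0, 0, 0.035], [0, 0, 0, 0, 0.035], [0, 0, 0, 0, 0.035]]}, "squeeze": 25}}

```text
time: 45.02
ee_pos: [0.5674, -0.0158, 0.1948]
tool_rot: [-0.001, 0.0, 1.0, -0.001]
contact_force: [0.2, 0.2, -2.9]
grip_width: 0.0403
grip_force: 25.0
```

Run:
```python
from h import *
togo([.568,-.0146,.0915],np.pi/2)
c=arm.camera_model('wrist');im=arm.get_image('wrist');p=arm.read_state()["ee_pos"];np.savez('w8.npz',im=im,**c)
m=rect(c,p[2]-.0855,img=im,x=(p[0]-.06,p[0]),y=(p[1]-.04,p[1]+.04),s=.0005)
h=cv2.cvtColor(m,cv2.COLOR_RGB2HSV);print([int(v) for v in h[30:64,80,1]])
```

```text
tool move [-0.0008  0.0014  0.1033] turn -0.0005 tooly 1.5703 q7 1.686 tilt [-0.0015 -0.0016 -1.    ]
[106, 125, 134, 132, 127, 125, 125, 130, 132, 128, 123, 121, 121, 123, 132, 128, 105, 57, 24, 21, 20, 16, 12, 10, 11, 11, 11, 11, 12, 12, 12, 13, 13, 4]
```

{"api": "inch_along", "payload": {"offsets": {"ticks": [[-0.0004, 0.001, 0.03, 0, 0.035], [0, 0, 0.02, 0, 0.035], [0, 0, 0.006, 0, 0.035], [0, 0, 0.003, 0, 0.035], [0, 0, 0.003, 0, 0.035], [0, 0, 0.003, 0, 0.035], [0, 0, 0.003, 0, 0.035], [0, 0, 0.003, 0, 0.035], [0, 0, 0.003, 0, 0.035], [0, 0, 0, 0, 0.035]]}}}

```text
time: 45.9
ee_pos: [0.5681, -0.0139, 0.1211]
tool_rot: [-0.0, -0.0, 1.0, -0.0]
contact_force: [-0.2, -0.3, -3.0]
grip_width: 0.0404
grip_force: 25.0
```

```bash
python3 -c "
from h import *
togo([.568,-.0146,.0915],np.pi/2)"
```

```text
tool move [ 0.0001 -0.0007  0.0296] turn 0.0002 tooly 1.571 q7 1.74 tilt [-4.e-04 -1.e-04 -1.e+00]
```

{"api": "inch_along", "payload": {"offsets": {"ticks": [[0, -0.0007, 0.006, 0, 0.035], [0, 0, 0.006, 0, 0.035], [0, 0, 0.006, 0, 0.035], [0, 0, 0.006, 0, 0.035], [0, 0, 0.004, 0, 0.035], [0, 0, 0.001, 0, 0.035], [0, 0, 0, 0, 0.035], [0, 0, 0, 0, 0.035]]}}}

```text
time: 46.57
ee_pos: [0.5684, -0.0148, 0.0925]
tool_rot: [0.0, 0.0, 1.0, -0.0]
contact_force: [0.5, 0.0, -2.6]
grip_width: 0.0405
grip_force: 25.0
```

{"api": "inch_along", "payload": {"offsets": {"ticks": [[0, 0, 0, 0, 0.052], [0, 0, 0, 0, 0.052], [0, 0, 0, 0, 0.052], [0, 0, -0.02, 0, 0.052], [0, 0, -0.035, 0, 0.052], [0, 0, -0.04, 0, 0.052], [0, -0.03, -0.035, 0, 0.05], [0, -0.04, -0.03, 0, 0.05], [0, -0.04, -0.03, 0, 0.05], [0, -0.03, 0, 0, 0.05], [0, 0, 0, 0, 0.05], [0, 0, 0, 0, 0.05], [0, 0, 0, 0, 0.05]]}}}

```text
time: 47.65
ee_pos: [0.5684, -0.138, 0.269]
tool_rot: [-0.0, -0.0, 1.0, 0.0]
contact_force: [0.3, 0.6, -0.2]
grip_width: 0.05
grip_force: 0.0
```

Run:
```python
from h import *
togo([.568,-.0146,.0915],np.pi/2)
c=arm.camera_model("wrist");im=arm.get_image("wrist");np.savez('w9.npz',im=im,**c)
a=rect(c,.104,img=im,x=(.50,.70),y=(-.30,-.10),s=.0005)
b=rect(c,.104,img=im,x=(.45,.65),y=(-.10,.10),s=.0005)
for k in range(0,400,40):
    for r in range(0,400,40): a[r,k]=[255,0,0]
o=np.hstack([a,b]);o=np.vstack([o,np.zeros((200,800,3),np.uint8)])
o[400:,:267]=cv2.resize(im,(267,200)); s=arm.get_image("scene");o[400:,267:534]=cv2.resize(s[160:340,180:420],(267,200))
cv2.imwrite("pics/m10.png",o[:,:,::-1])
```

```text
tool move [0.0004 0.1233 0.1775] turn 0.0001 tooly 1.5709 q7 1.903 tilt [-1.e-04  5.e-04 -1.e+00]
```

View pics/m10.png

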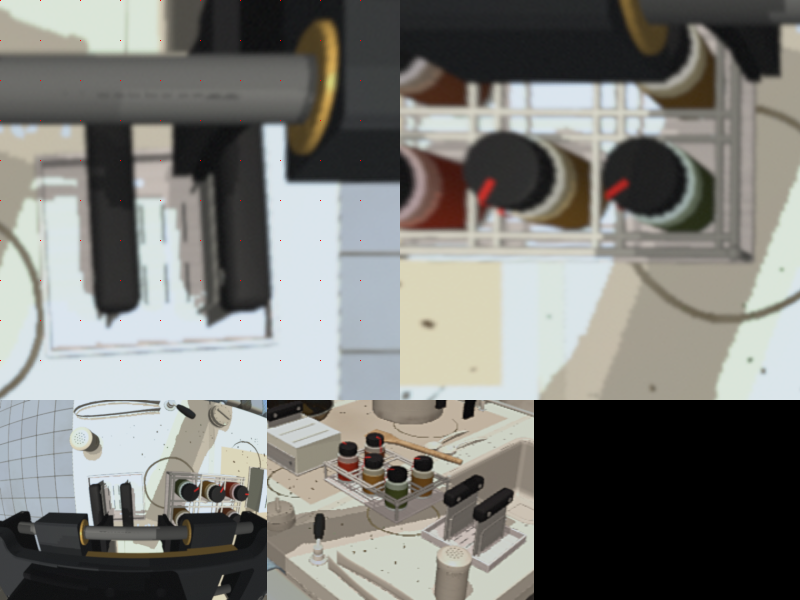

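All four spares are now in the rack with their marks in line (scene crop), and the scrapers stand in the drainer, handle fronts at (117,310) and (246,305). I'll measure handles and slots numerically.

Create meas.py:
```python
from h import *
def darkrects(c,im,fish,z,x,y,th=70,s=.0005):
    m=rect(c,z,fish,im,x=x,y=y,s=s)
    bw=(m.max(2)<th).astype(np.uint8);bw=cv2.morphologyEx(bw,cv2.MORPH_OPEN,np.ones((15,15)))
    for k in cv2.findContours(bw,0,1)[0]:
        if cv2.contourArea(k)<3000: continue
        (u,v),(w,h),a=cv2.minAreaRect(k)
        print("dark z",z,"c",round(x[1]-v*s,4),round(y[1]-u*s,4),"size",round(w*s,4),round(h*s,4),"ang",round(a,1))
def slots(c,im,fish,z,x,y,s=.00025):
    m=rect(c,z,fish,im,x=x,y=y,s=s).max(2).astype(np.uint8)
    bg=cv2.morphologyEx(m,cv2.MORPH_CLOSE,np.ones((61,61)))
    bw=((bg.astype(int)-m>35)&(m>20)).astype(np.uint8);bw=cv2.morphologyEx(bw,cv2.MORPH_OPEN,np.ones((3,25)).T)
    for k in cv2.findContours(bw,0,1)[0]:
        if cv2.contourArea(k)<600: continue
        (u,v),(w,h),a=cv2.minAreaRect(k)
        l=cv2.fitLine(k,2,0,.01,.01).ravel()
        print("slot z",z,"c",round(x[1]-v*s,4),round(y[1]-u*s,4),"size",round(w*s,4),round(h*s,4),"yaw",round(float(np.arctan(l[0]/l[1])),4))
```

Run:
```python
from meas import *
c=arm.camera_model("top");im=cv2.imread("pics/top0.png")[:,:,::-1].copy()
darkrects(c,im,False,.108,(.50,.70),(-.28,-.10))
darkrects(c,im,False,.114,(.48,.65),(.32,.42))
slots(c,im,False,.07,(.48,.65),(.22,.36))
d=np.load("w1.npz");c={k:d[k] for k in d if k!="im"}
slots(c,d["im"],True,.07,(.48,.65),(.22,.36))
d=np.load("w3.npz");c={k:d[k] for k in d if k!="im"}
slots(c,d["im"],True,.07,(.48,.60),(.22,.36))
d=np.load("w9.npz");c={k:d[k] for k in d if k!="im"}
m=rect(c,.108,True,d["im"],x=(.545,.62),y=(-.27,-.11),s=.0005).max(2)
for r in range(0,150,24): # dark runs
    b=np.r_[0,(m[r]<62).astype(int),0];i=np.flatnonzero(np.diff(b));print(round(.62-r*.0005,4),[(round(-.11-p*.0005,4),round(-.11-q*.0005,4)) for p,q in zip(i[::2],i[1::2]) if q-p>15])
```

```text
dark z 0.108 c 0.5971 -0.1508 size 0.0982 0.0243 ang 87.2
dark z 0.108 c 0.598 -0.2148 size 0.0988 0.0283 ang 87.5
dark z 0.114 c 0.5605 0.3659 size 0.0981 0.0226 ang 89.4
slot z 0.07 c 0.488 0.2769 size 0.016 0.0103 yaw 0.3071
slot z 0.07 c 0.493 0.2956 size 0.0065 0.0073 yaw -1.4186
slot z 0.07 c 0.5661 0.3595 size 0.0873 0.001 yaw -0.0023
slot z 0.07 c 0.5616 0.2654 size 0.1048 0.0078 yaw 0.0083
slot z 0.07 c 0.5618 0.3173 size 0.106 0.0083 yaw 0.0091
slot z 0.07 c 0.5652 0.2304 size 0.1383 0.0088 yaw 0.015
slot z 0.07 c 0.6305 0.352 size 0.008 0.0105 yaw 1.3949
slot z 0.07 c 0.639 0.2837 size 0.0231 0.0106 yaw 0.3329
slot z 0.07 c 0.4826 0.3513 size 0.0053 0.0115 yaw 1.566
slot z 0.07 c 0.4873 0.253 size 0.0145 0.0065 yaw 0.0189
slot z 0.07 c 0.5595 0.3145 size 0.106 0.0077 yaw 0.0104
slot z 0.07 c 0.56 0.2627 size 0.106 0.0078 yaw 0.01
slot z 0.07 c 0.5654 0.3586 size 0.0977 0.0027 yaw 0.0012
slot z 0.07 c 0.6387 0.2685 size 0.0286 0.0068 yaw 0.5575
slot z 0.07 c 0.487 0.2945 size 0.006 0.0065 yaw 1.5708
slot z 0.07 c 0.4852 0.2554 size 0.01 0.0067 yaw 0.0564
slot z 0.07 c 0.536
[... 353 characters left out ...]
0.206), np.float64(-0.23))]
0.596 [(np.float64(-0.1455), np.float64(-0.1665)), (np.float64(-0.207), np.float64(-0.231))]
0.584 [(np.float64(-0.146), np.float64(-0.167)), (np.float64(-0.2075), np.float64(-0.2315))]
0.572 [(np.float64(-0.1465), np.float64(-0.1675)), (np.float64(-0.208), np.float64(-0.232))]
0.56 [(np.float64(-0.1475), np.float64(-0.168)), (np.float64(-0.211), np.float64(-0.2325))]
0.548 [(np.float64(-0.1485), np.float64(-0.1675)), (np.float64(-0.2085), np.float64(-0.2325))]meas.py:17: RuntimeWarning: divide by zero encountered in scalar divide
  print("slot z",z,"c",round(x[1]-v*s,4),round(y[1]-u*s,4),"size",round(w*s,4),round(h*s,4),"yaw",round(float(np.arctan(l[0]/l[1])),4))
```

Run:
```python
from meas import *
def caps(c,im,fish,th=70,s=.00025,x=(.53,.68),y=(-.06,.17)):
    m=rect(c,.09,fish,im,x=x,y=y,s=s)
    bw=((m.max(2)<th)|((m[:,:,0].astype(int)-m[:,:,1]>60)&(m[:,:,1]<70))).astype(np.uint8);bw=cv2.morphologyEx(bw,cv2.MORPH_OPEN,cv2.getStructuringElement(2,(71,71)))
    for k in cv2.findContours(bw,0,1)[0]:
        (u,v),r=cv2.minEnclosingCircle(k); mm=cv2.moments(k)
        print("cap",round(x[1]-v*s,4),round(y[1]-u*s,4),"r",round(r*s,4),"cent",round(x[1]-mm["m01"]/mm["m00"]*s,4),round(y[1]-mm["m10"]/mm["m00"]*s,4))
c=arm.camera_model("top");im=arm.get_image("top");np.savez("t2.npz",im=im,**c)
caps(c,im,False)
darkrects(c,im,False,.114,(.48,.65),(.32,.42))
slots(c,im,False,.07,(.50,.62),(.24,.34))
print(-c["R"].T@c["t"])
d=np.load("w9.npz");c={k:d[k] for k in d if k!="im"};caps(c,d["im"],True,60)
```

```text
cap 0.5671 0.1359 r 0.017 cent 0.5668 0.134
cap 0.5682 -0.0132 r 0.0187 cent 0.5692 -0.0152
cap 0.5718 0.0605 r 0.0174 cent 0.574 0.0591
cap 0.6421 -0.0156 r 0.0182 cent 0.6437 -0.0181
cap 0.6442 0.1371 r 0.0183 cent 0.6444 0.1395
dark z 0.114 c 0.5605 0.3657 size 0.097 0.0215 ang 90.0
slot z 0.07 c 0.5619 0.2654 size 0.1053 0.0085 yaw 0.0083
slot z 0.07 c 0.5616 0.3173 size 0.1068 0.0088 yaw 0.0101
[0.44305055 0.05187736 1.41653092]
cap 0.5649 0.1263 r 0.0224 cent 0.5637 0.126
cap 0.5651 -0.0181 r 0.0211 cent 0.5651 -0.0197
cap 0.5674 0.0533 r 0.0228 cent 0.5684 0.0511
cap 0.6332 0.0768 r 0.0952 cent 0.6461 0.0733
```

Run:
```python
from meas import *
c=arm.camera_model("top");im=cv2.imread("pics/top0.png")[:,:,::-1].copy()
s=.00025;x=(.40,.50);y=(-.17,.27)
def run(c,im,fish,z,th,x,y):
    m=rect(c,z,fish,im,x=x,y=y,s=s);r=m[:,:,0].astype(int)
    bw=((m.max(2)<th)|((r-m[:,:,1]>50)&(m[:,:,1]<90))).astype(np.uint8);bw=cv2.morphologyEx(bw,cv2.MORPH_OPEN,cv2.getStructuringElement(2,(91,91)))
    for k in cv2.findContours(bw,0,1)[0]:
        u,v,w,h=cv2.boundingRect(k);print(th,round(x[1]-(v+h/2)*s,4),round(y[1]-(u+w/2)*s,4),w*s,h*s)
for th in(80,100,120): run(c,im,False,.084,th,x,y)
d=np.load("w1.npz");c={k:d[k] for k in d if k!="im"};run(c,d["im"],True,.084,80,x,y)
```

```text
80 0.4405 0.0959 0.03675 0.0265
80 0.4454 -0.1255 0.037 0.03275
80 0.4454 -0.0156 0.03375 0.035250000000000004
80 0.4532 0.2193 0.0375 0.0325
100 0.4422 0.0953 0.042 0.0335
100 0.4445 -0.122 0.0505 0.039
100 0.4447 -0.0161 0.03925 0.0405
100 0.4527 0.2193 0.042 0.039
120 0.4436 -0.1221 0.05275 0.04575
120 0.4455 0.0951 0.04475 0.044
120 0.4455 -0.0156 0.04725 0.0445
120 0.4527 0.2155 0.051500000000000004 0.0475
80 0.4393 0.094 0.0365 0.0285
80 0.4436 -0.1245 0.0405 0.03625
80 0.4455 -0.0155 0.0335 0.035
80 0.4511 0.215 0.0405 0.03475
```

{"api": "inch_along", "payload": {"offsets": {"ticks": [[-0.026, -0.024, 0, 0, 0.05], [-0.026, -0.024, 0, 0, 0.05], [0, 0, 0, 0, 0.05], [0, 0, 0, 0, 0.05], [0, 0, 0, 0, 0.05]]}}}

```text
time: 48.22
ee_pos: [0.6202, -0.1857, 0.2686]
tool_rot: [-0.001, -0.0, 1.0, -0.0]
contact_force: [-0.5, 0.3, 0.1]
grip_width: 0.05
grip_force: 0.0
```

Create hv.py:
```python
from meas import *
c=arm.camera_model("wrist");im=arm.get_image("wrist");np.savez("w10.npz",im=im,**c)
def runs(z,x,y,th,s=.00025):
    m=rect(c,z,True,im,x=x,y=y,s=s).max(2)
    for r in range(0,m.shape[0],48):
        b=np.r_[0,(m[r]<th).astype(int),0];i=np.flatnonzero(np.diff(b));print(round(x[1]-r*s,4),[(round(y[1]-p*s,4),round(y[1]-q*s,4)) for p,q in zip(i[::2],i[1::2]) if q-p>50])
    return m
```

Run:
```python
from hv import *
runs(.108,(.53,.67),(-.25,-.12),62)
darkrects(c,im,True,.108,(.53,.665),(-.185,-.12),62,.00025)
darkrects(c,im,True,.108,(.53,.665),(-.26,-.185),62,.00025)
togo([.598,-.154,.100],np.pi/2+.045)
```

```text
0.67 [(np.float64(-0.12), np.float64(-0.1377)), (np.float64(-0.2342), np.float64(-0.25))]
0.658 []
0.646 []
0.634 [(np.float64(-0.145), np.float64(-0.1658)), (np.float64(-0.2075), np.float64(-0.2302))]
0.622 [(np.float64(-0.1458), np.float64(-0.1665)), (np.float64(-0.2088), np.float64(-0.2305))]
0.61 [(np.float64(-0.1465), np.float64(-0.1672)), (np.float64(-0.2095), np.float64(-0.2312))]
0.598 [(np.float64(-0.147), np.float64(-0.1678)), (np.float64(-0.21), np.float64(-0.232))]
0.586 [(np.float64(-0.2108), np.float64(-0.2325))]
0.574 []
0.562 []
0.55 [(np.float64(-0.1502), np.float64(-0.1698)), (np.float64(-0.214), np.float64(-0.2332))]
0.538 []
dark z 0.108 c 0.5962 -0.1575 size 0.0982 0.0211 ang 86.6
dark z 0.108 c 0.5976 -0.2207 size 0.0967 0.0223 ang 86.9
tool move [0.022  0.0313 0.1691] turn -0.0439 tooly 1.5719 q7 2.036 tilt [-4.e-04  6.e-04 -1.e+00]
```

{"api": "inch_along", "payload": {"offsets": {"ticks": [[0.022, 0.0289, 0.02, -0.056, 0.05], [0, 0, 0.03, 0, 0.05], [0, 0, 0.03, 0, 0.05], [0, 0, 0, 0, 0.05], [0, 0, 0, 0, 0.05]]}}}

```text
time: 48.68
ee_pos: [0.5976, -0.1561, 0.1892]
tool_rot: [-0.001, -0.029, 1.0, 0.001]
contact_force: [0.5, 0.1, 0.1]
grip_width: 0.05
grip_force: 0.0
```

```bash
python3 -c "
from h import *
togo([.5965,-.157,.097],np.pi/2+.057)"
```

```text
tool move [ 0.001  -0.0009  0.0922] turn 0.0005 tooly 1.6283 q7 2.061 tilt [-0.0015  0.0012 -1.    ]
```

{"api": "inch_along", "payload": {"offsets": {"ticks": [[0.001, -0.001, 0.03, 0, 0.05], [0, 0, 0.03, 0, 0.05], [0, 0, 0.022, 0, 0.05], [0, 0, 0.01, 0, 0.05], [0, 0, 0, 0, 0.05], [0, 0, 0, 0, 0.05], [0, 0, 0, 0, 0.02], [0, 0, 0, 0, 0.02], [0, 0, 0, 0, 0.02], [0, 0, 0, 0, 0.02], [0, 0, 0, 0, 0.02], [0, 0, 0, 0, 0.02], [0, 0, 0, 0, 0.02], [0, 0, 0, 0, 0.02]]}, "squeeze": 30}}

```text
time: 49.85
ee_pos: [0.5976, -0.1584, 0.0975]
tool_rot: [0.0, -0.028, 1.0, 0.0]
contact_force: [-0.7, 2.2, 5.7]
grip_width: 0.024
grip_force: 29.8
```

```bash
python3 -c "
from h import *
togo([.5965,-.157,.097],np.pi/2+.057)"
```

```text
tool move [0.0011 0.0014 0.0005] turn -0.0008 tooly 1.627 q7 2.12 tilt [ 4.e-04  5.e-04 -1.e+00]
```

{"api": "inch_along", "payload": {"offsets": {"ticks": [[0, 0, -0.01, 0, 0.02], [0, 0, -0.02, 0, 0.02], [0, 0, -0.03, 0, 0.02], [0, 0, -0.035, 0, 0.02], [0, 0, -0.035, 0, 0.02], [0, 0, -0.01, 0.047, 0.02], [0, 0, 0, 0, 0.02], [0, 0, 0, 0, 0.02]]}, "squeeze": 40}}

```text
time: 50.52
ee_pos: [0.5973, -0.1587, 0.2371]
tool_rot: [0.0, -0.005, 1.0, -0.0]
contact_force: [0.3, -0.4, -2.5]
grip_width: 0.0237
grip_force: 39.7
```

```bash
python3 -c "
from h import *
togo([.61,.21,.235],np.pi/2+.01)"
```

```text
tool move [-0.0164  0.3686  0.002 ] turn 0.0 tooly 1.5808 q7 1.998 tilt [ 2.e-04 -1.e-04 -1.e+00]
```

{"api": "inch_along", "payload": {"offsets": {"ticks": [[0, 0.037, 0, 0, 0.02], [0, 0.037, 0, 0, 0.02], [0, 0.037, 0, 0, 0.02], [0, 0.037, 0, 0, 0.02], [0, 0.037, 0, 0, 0.02], [0, 0.037, 0, 0, 0.02], [0, 0.037, 0, 0, 0.02], [0, 0.037, 0, 0, 0.02], [0, 0.037, 0, 0, 0.02], [0, 0.037, 0, 0, 0.02], [0, 0, 0, 0, 0.02], [0, 0, 0, 0, 0.02], [0, 0, 0, 0, 0.02]]}}}

```text
time: 51.6
ee_pos: [0.5933, 0.2107, 0.2352]
tool_rot: [-0.001, -0.005, 1.0, -0.001]
contact_force: [0.5, -1.0, -1.2]
grip_width: 0.0238
grip_force: 39.7
```

Run:
```python
from hv import *
np.savez("w11.npz",im=im,**c)
slots(c,im,True,.07,(.49,.63),(.235,.345))
togo([.5618,.2629,.1735],np.pi/2+.01)
caps=rect(c,.09,True,im,x=(.53,.68),y=(.03,.17),s=.00025)
bw=(caps.max(2)<62).astype(np.uint8);bw=cv2.morphologyEx(bw,cv2.MORPH_OPEN,cv2.getStructuringElement(2,(91,91)))
for k in cv2.findContours(bw,0,1)[0]: print([ (round(.68-y*.00025,4),round(.17-x*.00025,4),r*.25) for (x,y),r in [cv2.minEnclosingCircle(k)]])
```

```text
slot z 0.07 c 0.5106 0.2379 size 0.0267 0.0052 yaw 0.0828
slot z 0.07 c 0.5596 0.2634 size 0.1043 0.0071 yaw 0.0099
slot z 0.07 c 0.5596 0.3151 size 0.1048 0.0068 yaw 0.0094
slot z 0.07 c 0.6006 0.2689 size 0.0587 0.0672 yaw 0.9588
tool move [0.0313 0.0534 0.0622] turn -0.0016 tooly 1.5792 q7 1.367 tilt [-0.0017 -0.0019 -1.    ]
[(0.5754, 0.0581, 13.857559204101562)]
[(0.6538, 0.0919, 66.98287963867188)]
```

{"api": "inch_along", "payload": {"offsets": {"ticks": [[0.0155, 0.026, 0.02, 0, 0.02], [0.0155, 0.026, 0.02, 0, 0.02], [0, 0, 0.01, 0, 0.02], [0, 0, 0, 0, 0.02], [0, 0, 0, 0, 0.02], [0, 0, 0, 0, 0.02], [0, 0, 0, 0, 0.02]]}}}

```text
time: 52.23
ee_pos: [0.5638, 0.2615, 0.1882]
tool_rot: [0.001, -0.003, 1.0, 0.0]
contact_force: [0.2, -0.6, -1.9]
grip_width: 0.0235
grip_force: 39.7
```

Run:
```python
from hv import *
np.savez("w12.npz",im=im,**c)
togo([.5613,.2631,.18],np.pi/2+.0095)
s=arm.read_state();p=s["ee_pos"]
a=rect(c,.07,True,im,x=(.49,.57),y=(.22,.32),s=.00025)
b=rect(c,p[2]-.0935,True,im,x=(.49,.57),y=(.22,.32),s=.00025)
sc=arm.get_image("scene");cs=arm.camera_model("scene");q=proj(cs,[[.51,.263,.08]])[0].astype(int)
e=cv2.resize(sc[q[1]-45:q[1]+45,q[0]-60:q[0]+60],(400,300),interpolation=cv2.INTER_CUBIC)
o=np.vstack([np.hstack([a,b]),np.hstack([e[:280],cv2.resize(im,(400,300))[:280]])])
for k in range(0,800,40):
    for r in range(0,320,40): o[r,k]=[255,0,0]
cv2.imwrite("pics/m11.png",o[:,:,::-1])
```

```text
tool move [0.0024 0.0014 0.0081] turn -0.0026 tooly 1.5777 q7 1.276 tilt [ 1.4e-03  5.0e-04 -1.0e+00]
```

View pics/m11.png

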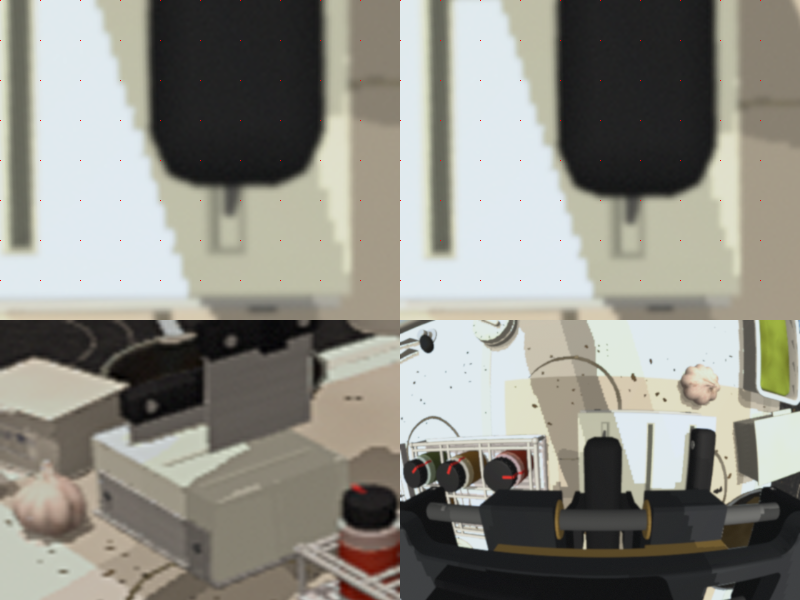

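The view shows the blade's lower front corner at (232,225) of the right tile and slot 1's mouth at col 228, front end row 250 of the left tile. So the blade needs -3.6 mm in x and +1.3 mm in y.

{"api": "inch_along", "payload": {"offsets": {"ticks": [[0.0036, 0.0013, 0.008, -0.0026, 0.02], [0, 0, 0.008, 0, 0.02], [0, 0, 0, 0, 0.02], [0, 0, 0, 0, 0.02], [0, 0, 0, 0, 0.02]]}}}

```text
time: 52.75
ee_pos: [0.5589, 0.2643, 0.1709]
tool_rot: [-0.0, -0.006, 1.0, -0.0]
contact_force: [-0.1, 0.8, -1.8]
grip_width: 0.0241
grip_force: 39.7
```

```bash
python3 -c "
from h import *
togo([.5602,.2628,.1645],np.pi/2+.0095)"
```

```text
tool move [-0.0013 -0.0015  0.0064] turn 0.0022 tooly 1.5825 q7 1.279 tilt [-2.e-04 -3.e-04 -1.e+00]
```

{"api": "inch_along", "payload": {"offsets": {"ticks": [[-0.0012, -0.0015, 0, 0.0022, 0.02], [0, 0, 0, 0, 0.02], [0, 0, 0, 0, 0.02], [0, 0, 0.003, 0, 0.02], [0, 0, 0.003, 0, 0.02], [0, 0, 0.003, 0, 0.02], [0, 0, 0, 0, 0.02]]}}}

```text
time: 53.33
ee_pos: [0.5597, 0.2628, 0.1612]
tool_rot: [-0.001, -0.005, 1.0, -0.0]
contact_force: [-0.8, -0.0, -2.0]
grip_width: 0.0239
grip_force: 39.7
```

```bash
python3 -c "
from h import *
togo([.5602,.2628,.1645],np.pi/2+.0095)"
```

```text
tool move [-0.0005  0.     -0.0033] turn 0.0001 tooly 1.5804 q7 1.285 tilt [-1.e-03 -7.e-04 -1.e+00]
```

{"api": "inch_along", "payload": {"offsets": {"ticks": [[-0.0003, 0, 0.004, 0, 0.02], [0, 0, 0.004, 0, 0.02], [0, 0, 0.004, 0, 0.02], [0, 0, 0.004, 0, 0.02], [0, 0, 0, 0, 0.02]]}}}

```text
time: 53.75
ee_pos: [0.56, 0.2626, 0.145]
tool_rot: [-0.001, -0.005, 1.0, -0.0]
contact_force: [0.4, -0.5, -1.3]
grip_width: 0.0237
grip_force: 39.7
```

```bash
python3 -c "
from h import *
togo([.5600,.2628,.1035],np.pi/2+.0095)"
```

```text
tool move [-0.0001  0.0002  0.0415] turn 0.0 tooly 1.5803 q7 1.294 tilt [-1.2e-03 -9.0e-04 -1.0e+00]
```

{"api": "inch_along", "payload": {"offsets": {"ticks": [[0, 0, 0.006, 0, 0.02], [0, 0, 0.007, 0, 0.02], [0, 0, 0.007, 0, 0.02], [0, 0, 0.007, 0, 0.02], [0, 0, 0.006, 0, 0.02], [0, 0, 0.004, 0, 0.02], [0, 0, 0.003, 0, 0.02], [0, 0, 0.002, 0, 0.02], [0, 0, 0.001, 0, 0.02], [0, 0, 0, 0, 0.02]]}}}

```text
time: 54.58
ee_pos: [0.5607, 0.2629, 0.1036]
tool_rot: [0.0, -0.005, 1.0, 0.0]
contact_force: [-0.8, 0.2, 0.5]
grip_width: 0.0241
grip_force: 39.7
```

```bash
python3 -c "
from h import *
togo([.5600,.2628,.1035],np.pi/2+.0095)"
```

```text
tool move [ 0.0007 -0.0001  0.0001] turn -0.0001 tooly 1.5802 q7 1.319 tilt [ 3.e-04  4.e-04 -1.e+00]
```

{"api": "inch_along", "payload": {"offsets": {"ticks": [[0, 0, 0.002, 0, 0.02], [0, 0, 0.001, 0, 0.02], [0, 0, 0, 0, 0.02]]}}}

```text
time: 54.83
ee_pos: [0.5611, 0.2637, 0.1032]
tool_rot: [0.0, -0.005, 1.0, 0.001]
contact_force: [-11.2, -1.7, 25.7]
grip_width: 0.0237
grip_force: 39.9
```

{"api": "inch_along", "payload": {"offsets": {"ticks": [[0, 0, 0, 0, 0.04], [0, 0, 0, 0, 0.04], [0, 0, 0, 0, 0.04], [0, 0, -0.02, 0, 0.04], [0, 0, -0.035, 0, 0.04], [0, 0, -0.035, 0, 0.045], [-0.002, -0.035, -0.02, 0, 0.05], [-0.003, -0.04, 0, 0, 0.05], [-0.003, -0.04, 0, 0, 0.05], [-0.003, -0.04, 0, 0, 0.05], [-0.003, -0.04, 0, 0, 0.05], [-0.003, -0.04, 0, 0, 0.05], [-0.003, -0.04, 0, 0, 0.05], [-0.003, -0.04, 0, 0, 0.05], [-0.003, -0.04, 0, 0, 0.05], [-0.003, -0.04, 0, 0, 0.05], [-0.003, -0.04, 0, 0, 0.05], [-0.003, -0.04, 0, 0, 0.05], [0, 0, 0, 0, 0.05]]}}}

```text
time: 56.42
ee_pos: [0.5975, -0.2223, 0.2104]
tool_rot: [-0.0, 0.001, 1.0, -0.003]
contact_force: [-1.7, -1.0, 0.2]
grip_width: 0.0501
grip_force: 0.0
```

```bash
python3 -c "
from h import *
togo([.599,-.2205,.18],np.pi/2+.054)"
```

```text
tool move [-0.0015  0.002   0.0304] turn -0.0555 tooly 1.5693 q7 2.121 tilt [-1.0e-04 -5.4e-03 -1.0e+00]
```

{"api": "inch_along", "payload": {"offsets": {"ticks": [[-0.0015, 0.002, 0.02, -0.055, 0.05], [0, 0, 0.01, 0, 0.05], [0, 0, 0, 0, 0.05], [0, 0, 0, 0, 0.05], [0, 0, 0, 0, 0.05]]}}}

```text
time: 56.83
ee_pos: [0.6017, -0.2093, 0.1806]
tool_rot: [0.0, -0.032, 0.999, -0.0]
contact_force: [-0.2, -0.1, -0.3]
grip_width: 0.05
grip_force: 0.0
```

Run:
```python
from hv import *
togo([.599,-.2205,.0975],np.pi/2+.054)
m=rect(c,.108,True,im,x=(.53,.62),y=(-.27,-.17),s=.00025).max(2)
b=(m<62)
for y in(-.215,-.22,-.225):
    col=b[:,int((-.17-y)/.00025)];i=np.flatnonzero(col);print(y,"front end x",round(.62-i.max()*.00025,4))
runs(.108,(.53,.60),(-.25,-.12),62)
```

```text
tool move [ 0.0037 -0.0109  0.0834] turn 0.0106 tooly 1.6354 q7 2.176 tilt [ 8.e-04 -2.e-04 -1.e+00]
-0.215 front end x 0.5492
-0.22 front end x 0.546
-0.225 front end x 0.5462
0.6 [(np.float64(-0.2112), np.float64(-0.2328))]
0.588 [(np.float64(-0.2115), np.float64(-0.2332))]
0.576 [(np.float64(-0.2128), np.float64(-0.234))]
0.564 [(np.float64(-0.2132), np.float64(-0.2348))]
0.552 [(np.float64(-0.2142), np.float64(-0.2352))]
0.54 []
```

{"api": "inch_along", "payload": {"offsets": {"ticks": [[0.004, -0.012, 0.01, 0.0106, 0.05], [0, 0, 0.025, 0, 0.05], [0, 0, 0.03, 0, 0.05], [0, 0, 0.013, 0, 0.05], [0, 0, 0.005, 0, 0.05], [0, 0, 0, 0, 0.05], [0, 0, 0, 0, 0.05], [0, 0, 0, 0, 0.02], [0, 0, 0, 0, 0.02], [0, 0, 0, 0, 0.02], [0, 0, 0, 0, 0.02], [0, 0, 0, 0, 0.02], [0, 0, 0, 0, 0.02], [0, 0, 0, 0, 0.02], [0, 0, 0, 0, 0.02]]}, "squeeze": 30}}

```text
time: 58.13
ee_pos: [0.5984, -0.2221, 0.0974]
tool_rot: [0.0, -0.027, 1.0, -0.0]
contact_force: [-0.7, 0.3, 3.9]
grip_width: 0.0237
grip_force: 30.0
```

```bash
python3 -c "
from h import *
togo([.598,-.2215,.0975],np.pi/2+.055)"
```

```text
tool move [ 0.0004  0.0006 -0.0001] turn -0.0011 tooly 1.6247 q7 2.236 tilt [ 4.e-04 -1.e-04 -1.e+00]
```

{"api": "inch_along", "payload": {"offsets": {"ticks": [[0, 0, -0.01, 0, 0.02], [0, 0, -0.02, 0, 0.02], [0, 0, -0.03, 0, 0.02], [0, 0, -0.035, 0, 0.02], [0, 0, -0.035, 0, 0.02], [0, 0, -0.01, 0.0445, 0.02], [0, 0, 0, 0, 0.02], [0, 0, 0, 0, 0.02]]}, "squeeze": 40}}

```text
time: 58.8
ee_pos: [0.5982, -0.2219, 0.2371]
tool_rot: [0.0, -0.005, 1.0, 0.0]
contact_force: [-0.3, 1.0, -3.7]
grip_width: 0.0236
grip_force: 40.0
```

{"api": "inch_along", "payload": {"offsets": {"ticks": [[0.002, 0.038, 0, 0, 0.02], [0.002, 0.038, 0, 0, 0.02], [0.002, 0.038, 0, 0, 0.02], [0.002, 0.038, 0, 0, 0.02], [0.002, 0.038, 0, 0, 0.02], [0.002, 0.038, 0, 0, 0.02], [0.002, 0.038, 0, 0, 0.02], [0.002, 0.038, 0, 0, 0.02], [0.002, 0.038, 0, 0, 0.02], [0.002, 0.038, 0, 0, 0.02], [0.002, 0.038, 0, 0, 0.02], [0.002, 0.038, 0, 0, 0.02], [0.002, 0.038, 0, 0, 0.02], [0.002, 0.038, 0, 0, 0.02], [0, 0, 0, 0, 0.02], [0, 0, 0, 0, 0.02], [0, 0, 0, 0, 0.02], [0, 0, 0, 0, 0.02]]}}}

```text
time: 60.3
ee_pos: [0.5652, 0.3079, 0.2361]
tool_rot: [-0.001, -0.004, 1.0, -0.001]
contact_force: [-1.3, -0.3, -1.5]
grip_width: 0.0239
grip_force: 40.0
```

```bash
python3 -c "
from h import *
togo([.5636,.3147,.185],np.pi/2+.0095)"
```

```text
tool move [0.0015 0.0069 0.0511] turn -0.0015 tooly 1.5788 q7 1.211 tilt [-0.0012 -0.0016 -1.    ]
```

{"api": "inch_along", "payload": {"offsets": {"ticks": [[0.0015, 0.0069, 0.03, 0, 0.02], [0, 0, 0.0185, 0, 0.02], [0, 0, 0, 0, 0.02], [0, 0, 0, 0, 0.02], [0, 0, 0, 0, 0.02], [0, 0, 0, 0, 0.02]]}}}

```text
time: 60.8
ee_pos: [0.5647, 0.3161, 0.1903]
tool_rot: [0.001, -0.004, 1.0, 0.001]
contact_force: [0.6, -0.2, -1.4]
grip_width: 0.0235
grip_force: 40.0
```

Run:
```python
from hv import *
np.savez("w13.npz",im=im,**c)
togo([.5596,.3148,.1645],np.pi/2+.0095)
def an(c,im,p):
    m=rect(c,p[2]+.0105,True,im,x=(p[0]-.08,p[0]-.03),y=(p[1]-.02,p[1]+.02),s=.00025).max(2)
    print("handle front from TCP",[round(-.03-.00025*np.flatnonzero(m[:,k]<62).max(),4) for k in(60,80,100)])
    r=m[40];i=np.flatnonzero(r<62);print("handle sides",round(.02-.00025*i.min(),4),round(.02-.00025*i.max(),4))
    g=rect(c,p[2]-.0935,True,im,x=(p[0]-.065,p[0]-.03),y=(p[1]-.015,p[1]+.015),s=.00025).max(2)
    print([int(v) for v in g[50:120:3,60]],[int(v) for v in g[50:120:3,56]])
an(c,im,arm.read_state()["ee_pos"])
d=np.load("w12.npz");an({k:d[k] for k in d if k!="im"},d["im"],np.array([.5638,.2615,.1882]))
slots(c,im,True,.07,(.50,.515),(.29,.34))
```

```text
tool move [ 0.0051 -0.0015  0.0257] turn -0.001 tooly 1.5793 q7 1.218 tilt [ 0.0018  0.0013 -1.    ]
handle front from TCP [np.float64(-0.0535), np.float64(-0.0542), np.float64(-0.054)]
handle sides 0.0098 -0.0115
[33, 57, 84, 99, 104, 107, 110, 114, 122, 136, 159, 181, 190, 191, 190, 190, 190, 190, 191, 187, 183, 182, 193, 211] [40, 77, 112, 136, 145, 146, 147, 150, 152, 157, 165, 172, 173, 175, 177, 179, 180, 179, 178, 178, 179, 188, 207, 223]
handle front from TCP [np.float64(-0.0535), np.float64(-0.0545), np.float64(-0.0538)]
handle sides 0.01 -0.0112
[40, 62, 79, 84, 87, 90, 97, 106, 118, 137, 164, 183, 188, 187, 187, 188, 188, 187, 181, 170, 162, 169, 182, 189] [40, 60, 76, 83, 82, 84, 84, 87, 95, 118, 157, 184, 191, 191, 191, 190, 192, 190, 183, 171, 162, 169, 182, 189]
```

{"api": "inch_along", "payload": {"offsets": {"ticks": [[0.0045, -0.001, 0.01, -0.001, 0.02], [0, 0, 0.008, 0, 0.02], [0, 0, 0, 0, 0.02], [0, 0, 0, 0, 0.02], [0, 0, 0, 0, 0.02]]}}}

```text
time: 61.27
ee_pos: [0.5592, 0.3155, 0.1705]
tool_rot: [-0.0, -0.005, 1.0, -0.0]
contact_force: [0.4, -0.1, -1.9]
grip_width: 0.0236
grip_force: 40.0
```

```bash
python3 -c "
from h import *
togo([.5597,.3148,.1645],np.pi/2+.0095)"
```

```text
tool move [-0.0005 -0.0008  0.006 ] turn 0.001 tooly 1.5813 q7 1.222 tilt [-1.e-04 -3.e-04 -1.e+00]
```

{"api": "inch_along", "payload": {"offsets": {"ticks": [[-0.0005, -0.0008, 0, 0.001, 0.02], [0, 0, 0, 0, 0.02], [0, 0, 0.003, 0, 0.02], [0, 0, 0.003, 0, 0.02], [0, 0, 0.003, 0, 0.02], [0, 0, 0.003, 0, 0.02], [0, 0, 0.003, 0, 0.02], [0, 0, 0, 0, 0.02]]}}}

```text
time: 61.93
ee_pos: [0.5593, 0.315, 0.1547]
tool_rot: [-0.0, -0.005, 1.0, -0.0]
contact_force: [-0.2, 2.3, -2.9]
grip_width: 0.0239
grip_force: 40.0
```

```bash
python3 -c "
from h import *
togo([.5597,.3148,.1035],np.pi/2+.0095)"
```

```text
tool move [-0.0005 -0.0002  0.0512] turn 0.0002 tooly 1.5805 q7 1.23 tilt [-8.e-04 -3.e-04 -1.e+00]
```

{"api": "inch_along", "payload": {"offsets": {"ticks": [[0, -0.0002, 0.006, 0, 0.02], [0, 0, 0.006, 0, 0.02], [0, 0, 0.006, 0, 0.02], [0, 0, 0.007, 0, 0.02], [0, 0, 0.007, 0, 0.02], [0, 0, 0.007, 0, 0.02], [0, 0, 0.005, 0, 0.02], [0, 0, 0.004, 0, 0.02], [0, 0, 0.003, 0, 0.02], [0, 0, 0.002, 0, 0.02], [0, 0, 0.001, 0, 0.02], [0, 0, 0, 0, 0.02]]}}}

```text
time: 62.93
ee_pos: [0.5598, 0.3148, 0.1034]
tool_rot: [-0.0, -0.005, 1.0, 0.001]
contact_force: [-6.5, -0.1, 14.5]
grip_width: 0.0238
grip_force: 40.0
```

```bash
python3 -c "
from h import *
togo([.5597,.3148,.1035],np.pi/2+.0095)"
```

```text
tool move [ 0.0001 -0.     -0.0001] turn 0.0 tooly 1.5803 q7 1.257 tilt [-2.0e-04  1.3e-03 -1.0e+00]
```

Bottomed on the slot floor. Release narrowly, rise and check the whole scene.

{"api": "inch_along", "payload": {"offsets": {"ticks": [[0, 0, 0, 0, 0.032], [0, 0, 0, 0, 0.032], [0, 0, 0, 0, 0.032], [0, 0, -0.015, 0, 0.032], [0, 0, -0.03, 0, 0.032], [0, 0, -0.035, 0, 0.032], [0, 0, -0.04, 0, 0.05], [0.03, 0.02, -0.02, 0, 0.05], [0.03, 0.02, 0, 0, 0.05], [0, 0, 0, 0, 0.05], [0, 0, 0, 0, 0.05], [0, 0, 0, 0, 0.05]]}}}

```text
time: 63.93
ee_pos: [0.4993, 0.3536, 0.2412]
tool_rot: [-0.0, -0.005, 1.0, -0.0]
contact_force: [0.2, -0.7, 0.2]
grip_width: 0.0494
grip_force: 0.0
```

Run:
```python
from meas import *
c=arm.camera_model("wrist");im=arm.get_image("wrist")
darkrects(c,im,True,.114,(.50,.62),(.23,.41),62,.0005)
c=arm.camera_model("top");t=arm.get_image("top")
d0=cv2.imread("pics/top0.png")[:,:,::-1]
# moved? pepper / garlic patches vs start
for n,X in(("pepper",[.452,-.252,.043]),("garlic",[.454,.391,.03])):
    u,v=proj(c,[X])[0].astype(int);a=d0[v-12:v+12,u-12:u+12].copy()
    r=cv2.matchTemplate(t[v-24:v+24,u-24:u+24].copy(),a,cv2.TM_CCOEFF_NORMED);print(n,cv2.minMaxLoc(r)[1::2])
    print(cv2.minMaxLoc(r))
s=arm.get_image("scene")
cv2.imwrite("pics/end.png",cv2.resize(s[130:400,120:480],(800,600),interpolation=cv2.INTER_CUBIC)[:,:,::-1])
```

```text
dark z 0.114 c 0.529 0.3675 size 0.049 0.021 ang 90.0
dark z 0.114 c 0.5615 0.2815 size 0.117 0.102 ang 90.0
pepper (0.9994897246360779, (12, 12))
(-0.3714420199394226, 0.9994897246360779, (24, 0), (12, 12))
garlic (0.4306429922580719, (14, 4))
(-0.17451977729797363, 0.4306429922580719, (10, 24), (14, 4))
```

```bash
ls pics | wc -l
```

Run:
```python
# red cap marks on rack jars vs shoulder marks, from scene image: list red blobs
import cv2,numpy as np
from h import *
im=arm.get_image("scene");cs=arm.camera_model("scene")
for n,p in dict(A=(.5692,.1333),B=(.642,.134),C=(.6417,-.0145),D=(.5684,-.0148),S=(.57,.0587)).items():
    q=proj(cs,[[*p,.09],[*p,.006]]);print(n,q.round(0).tolist())
r=im.astype(int);bw=((r[:,:,0]-r[:,:,1]>70)&(r[:,:,1]<90)).astype(np.uint8)
k,l,st,ce=cv2.connectedComponentsWithStats(bw)
print([(ce[i].round(0).tolist(),int(st[i,4])) for i in range(1,k) if st[i,4]>3])
```

```text
19
A [[254.0, 200.0], [254.0, 231.0]]
B [[276.0, 192.0], [275.0, 221.0]]
C [[320.0, 212.0], [318.0, 244.0]]
D [[298.0, 222.0], [296.0, 254.0]]
S [[276.0, 211.0], [275.0, 242.0]]
[([280.0, 193.0], 5), ([281.0, 198.0], 9), ([270.0, 211.0], 5), ([314.0, 212.0], 4), ([252.0, 220.0], 66), ([291.0, 222.0], 5), ([248.0, 230.0], 18)]
```

```bash
python3 -c "
from bench import arm
print(arm.finish_job())"
```

```text
the job is handed in; nothing more can be done
None
```

The job is handed in at 64 s: all four spare jars had their caps twisted to the stop and stand in rack places 1, 3, 4 and 6, and both scrapers are home in block slots 1 and 2. One jar bumped a rack wire at about 29 N and was re-seated before going in, and the final garlic check was inconclusive, probably because the arm blocked the camera.

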